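# Clamp lock housings with the vise crank and brush out their bores

## Robot

A 6-joint arm with a two-finger parallel gripper is mounted at the origin on a cart in front of the work surface, level with it; the furniture and walls round the work are solid. World frame = base frame: x ahead of the robot, y to its left, z up, the work surface at z = 0. Lengths are in m, angles in rad, forces in N, time in s.
With the tool pointing down it reaches from about 0.25 to 0.775 m from the base axis. Payload 4 kg.
Tool frame: the origin (TCP) lies at the very end of the fingers, on their centre line; the grasp point (between the pads) lies 19 mm behind it; z points along the fingers, y is the line along which they close (so a half turn about z gives the same grasp; the last joint's range is limited). The gripper opens to 94 mm and grips with 3 to 60 N. Pads are 16 mm wide; open, the fingers measure 119 mm over their backs; the gripper's body (75 mm by 177 mm) begins 78 mm behind the grasp point.
Start: joints at [-1.297, 0.087, 1.371, -0, 1.684, -0.103], TCP at [0.202, -0.511, 0.206] pointing down, gripper open.
Joint ranges: [-3.1, 3.1], [-0.76, 2.03], [0.27, 2.55], [-1.08, 4.22], [0.17, 2.65], [-2.57, 2.57]. Speed limits (rad/s): [2.79, 2.79, 3.14, 3.14, 3.14, 3.14].

## Interface

Orientations are given as [roll, pitch, yaw] about the fixed x, y, z axes, in that order (R = Rz(yaw) Ry(pitch) Rx(roll)).
In Python, from bench import robot, vision gives the robot as it stands.
- The arm moves only by the shell command python3 -m crank 'ROWS'. ROWS is JSON, a list of rows, each a list of 3 entries, a list of its own where there are three numbers: the closure, from 0 (fully open) to 1 (shut), then the shift along the tool's x, y, z in m, then the turn, a rotation vector about the tool's x, y, z in degrees. A call has 1 to 8 rows; each row shifts and turns the commanded pose from where the row before left it, along the tool's axes as they then stand; what a row does not reach is not made up. A row lasts 1/10 s, in which the tool goes at most 50 mm and 8.59 degrees, less where a joint would pass 70% of its speed; a pose out of reach is approached as far as the arm can. A call with a gripper value outside its range is refused whole. The fingers move at their own pace and stop on an object; the grip force is fixed at half the most. Time passes only in rows, so rows that do not move let the fingers close. It gives the time, the measured TCP pose, the force, the opening and the grip force at its end, in the units of the state.
- robot.get_obs(): the state, without advancing time (a new reading comes with each control period).
- vision.snapshot(name): name is "side" or "top" or "wrist"; returns a dict with "color" (400x640x3 uint8, red, green, blue), "z_map" (400x640 float32, m along the optical axis (not along the pixel's ray), 0 where there is no reading), "fx", "fy", "cx", "cy" (pixels), "R" (3x3) and "t" (3): a world point X has camera coordinates R X + t. Camera axes: x right, y down, z forward; pixel columns grow to the right and rows downward; lengths in m; the calibration is good to about 2 mm. A picture is of the moment at which its call begins.
- robot.close_job(): hands the job in; it is judged then, once.
The state is a dict: "time": time; "joint_positions": joint angles; "qvel": joint speeds; "joint_torque": joint torques, N m; "tool_pos": TCP position; "ee_rot": TCP orientation; "wrist_force": force on the tool from outside, world axes, zero at the start; "wrist_torque": the same for the moment, N m; "width": finger opening in m; "finger_force": force on a finger pad.
Only numpy, scipy, OpenCV 4.12 (cv2) and the standard library are available. Lean on these libraries where they do the work, as an engineer would, in place of code of your own. Each camera call takes 0.05 s, during which the arm holds its last target. There are 200 camera calls.

## Task

Stand all the lock housings that are on the bench side by side in the machine vise, open ends up, and wind the crank until the jaws hold them firmly. With the bore brush scrub each one down to the bottom of its bore twice, with an up-stroke between - the brass one first, then the nickel-grey one, and the black one last so that its grease is not carried into the others - then put the brush back upright in its stand, wind the vise open again by at least two full turns and stand the housings upright in the metal tray. Do not push the oil bottle, padlock or tape measure about.

Things in the scene. Friction and masses are not known exactly. Their poses are not given: they have to be found in the camera images.
- vise: green machine vise bolted to the bench. Origin: on the bench under the middle of the jaw opening; z up. Its screw runs along its y axis: fixed jaw at +y, crank at the -y end. Its base is 200 mm wide in x; its body reaches from y = -112 to +75 mm. The screw's (crank's) axis is at x = 0, z = 68 mm.
- vise_bed (a point): centre of the vise's flat bed half-way between the open jaws, 88 mm above the bench; the bed is 110 mm wide in x. Axes as the vise's. The jaws are 130 mm wide in x, flat on top, their tops 20 mm above the bed. Fixed jaw face at y = +27 mm; moving jaw face at y = -27 mm when wound fully open.
- vise_jaw_face (a point): centre of the moving jaw's clamping face, 98 mm above the bench; it moves toward the vise's +y as the crank closes it. The jaw opening is the distance along y from here to the fixed jaw face.
- crank (a joint): crank of the vise, rad. 0 = jaws fully open (54 mm). It grows when turned clockwise seen from the crank's end (looking along the vise's +y); the jaw closes 5 mm a turn and meets 34 mm work at about 25.1 rad. Beyond that it presses harder: about 75 N in all (shared by the housings) after one turn more; end stop at 33 rad. Friction 0.08 N m; it stays where it is left.
- crank_grip_mid (a point): where to hold the crank's free-spinning black grip, on its axis. The grip is a round bar 20 mm thick, 75 mm long, parallel to the vise's y from y = -138 to -213 mm; this point is at y = -185 mm; the crank arm is at y = -120 to -137 mm. It circles 40 mm from the screw's axis: at crank angle a it is at vise x = 40 sin(a), z = 68 + 40 cos(a) mm.
- housing_brass_mid (a point): Brass lock housing, a square block 34 x 34 mm, 52 mm tall, about 0.22 kg, standing upright; a round bore 26 mm wide and 48 mm deep is open at its top (closed foot, 4 mm). This point is on its axis half-way up, 26 mm over its underside; z up along the bore, x and y square to its sides. May be absent in a run.
- housing_nickel_mid (a point): Nickel-grey lock housing, a square block 34 x 34 mm, 52 mm tall, about 0.22 kg, standing upright; a round bore 26 mm wide and 48 mm deep is open at its top (closed foot, 4 mm). This point is on its axis half-way up, 26 mm over its underside; z up along the bore, x and y square to its sides. May be absent in a run.
- housing_black_mid (a point): Black, greasy lock housing, a square block 34 x 34 mm, 52 mm tall, about 0.22 kg, standing upright; a round bore 26 mm wide and 48 mm deep is open at its top (closed foot, 4 mm). This point is on its axis half-way up, 26 mm over its underside; z up along the bore, x and y square to its sides. May be absent in a run.
- housing_brass: the same brass housing: origin at the centre of its underside
- housing_nickel: the same nickel-grey housing: origin at the centre of its underside
- housing_black: the same black housing: origin at the centre of its underside
- vise_jaw: the moving jaw of the vise (origin as the vise's, moved along with the jaw)
- brush_handle (a point): bore brush, orange handle, 144 mm long, 0.06 kg, hanging upright in its stand, bristles down. This point: on its axis, mid-handle, 102 mm above its lower end; z up. Handle 17.6 mm thick from 25 mm below to 21 mm above here; a 23 mm ball on it ends 42 mm above here; a black drip disc, 40 mm wide, is 25 to 30 mm below. Bristles 24 mm wide, soft round a firm 19 mm core, 44 to 100 mm below.
- brush_tip (a point): lower end of the brush's bristles, on its axis, 100 mm below the handle point.
- brush_stand_rim (a point): centre of the mouth of the grey brush stand: a round upright tube on an 80 mm wide heavy dark base, loose on the bench, 1.2 kg; tube 48 mm across outside, 28 mm inside, its rim 80 mm above the bench. The brush hangs in it with the drip guard disc lying on the rim, so that the handle point is 110 mm above the bench.
- tray: low aluminium tray with a dark mat, loose on the bench, 0.6 kg, 150 mm in its x and 176 mm in its y, walls 22 mm high and 3 mm thick, floor 3 mm (mat at 4 mm); origin at the centre of its underside.
- oil_bottle: oil bottle with a red spout, 46 mm across, 150 mm tall, loose bystander; origin under its centre
- padlock: brass padlock lying flat, 71 x 46 x 20 mm, loose bystander; origin under its middle
- tape_measure: yellow tape measure, 64 x 78 x 35 mm, loose bystander; origin under its middle
Mind the look-alikes: they are no part of the job. What is shaped like the housing_nickel but purple or red is not meant.

How it is judged:
By the outcome, as a careful person would: the job done as asked, in the order asked, and still so for the second after the job is handed in, with the robot touching nothing.
Of housing_brass, housing_nickel, housing_black only 2 to 3 are there at a start; the rules pass over those that are not, and their reading is None.
At some moment in a run one of brush_stand, tray may be knocked a few centimetres aside while the robot is not near it.
It also fails if it takes over 210 s, if anything falls off the work surface, if the arm or the gripper's body presses on something with over 40 N, if the wrist force passes 120 N, or if a joint passes its speed limit or range.

## Working session

There is one attempt and no reset: what is moved stays moved. The work goes in short steps, Python scripts to look and compute and a shell command to move; the robot and the scene stay as the last step left them, time stands still between calls to the robot, and variables do not carry over. Pictures are saved under pics/ and viewed, at most 14 in all, crops included, and the job is handed in when it is done.

```bash
ls; mkdir -p pics
python3 - <<'E'
from bench import robot, vision
import cv2
o=robot.get_obs(); print(o)
for n in("top","side"):
    s=vision.snapshot(n); cv2.imwrite(f"pics/{n}0.png",s["color"][:,:,::-1]); print(n,s["fx"],s["fy"],s["cx"],s["cy"],s["R"].round(4).tolist(),s["t"].round(4).tolist())
E
```

```text
pics
{'time': 0.0, 'joint_positions': array([-1.29715005e+00,  8.79391975e-02,  1.37225635e+00, -8.31492996e-06,
        1.68358054e+00, -1.03116186e-01]), 'qvel': array([-0.00042238,  0.0001122 , -0.00064949, -0.00094069,  0.00312653,
       -0.00041603]), 'joint_torque': array([-5.43583064e-04, -3.40180779e+01, -3.02429366e+01,  7.16824830e-02,
        3.29936366e-02, -1.68151087e-04]), 'tool_pos': array([ 0.20218739, -0.51089893,  0.20431175]), 'ee_rot': array([-3.13941996e+00, -2.16528793e-04,  3.76761297e-01]), 'wrist_force': array([-0.55566159, -1.00943575,  0.90028902]), 'wrist_torque': array([0.01830186, 0.05805041, 0.02921987]), 'finger_force': 0.0, 'width': 0.09389099824788814}
top 444.8913675369146 444.8913675369146 316.2373872355266 199.20845875154203 [[0.0053, -1.0, 0.0069], [-0.9843, -0.0065, -0.1763], [0.1764, -0.0059, -0.9843]] [0.0022, 0.5821, 1.1794]
side 401.63811600532244 401.63811600532244 314.9326220534184 202.59199536839722 [[-0.8538, -0.5204, -0.017], [-0.3427, 0.5863, -0.734], [0.3919, -0.6209, -0.6789]] [0.4952, 0.2447, 0.9302]
```

View pics/top0.png

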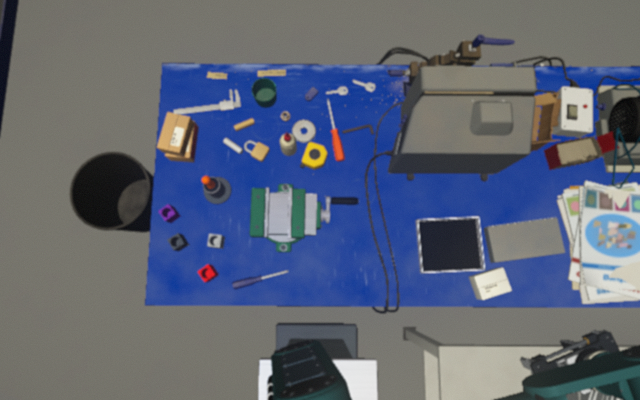

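View pics/side0.png

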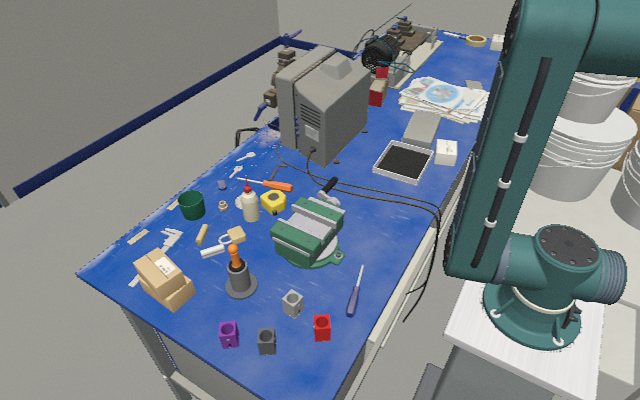

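```bash
cat > h.py <<'E'
import numpy as np, cv2
from bench import robot, vision
from scipy.spatial.transform import Rotation as Ro
def ray(s,u,v,z):            # pixel -> point on plane z
    d=s["R"].T@np.array([(u-s["cx"])/s["fx"],(v-s["cy"])/s["fy"],1]); c=-s["R"].T@s["t"]
    return c+d*(z-c[2])/d[2]
def cloud(s):                # world point of each pixel (nan without reading)
    v,u=np.mgrid[:400,:640]; z=np.where(s["z_map"]>0,s["z_map"],np.nan)
    P=np.stack([(u-s["cx"])/s["fx"]*z,(v-s["cy"])/s["fy"]*z,z],-1)
    return (P-s["t"])@s["R"]
def proj(s,X):
    c=s["R"]@np.array(X)+s["t"]; return c[0]/c[2]*s["fx"]+s["cx"],c[1]/c[2]*s["fy"]+s["cy"]
def tri(s1,p1,s2,p2):        # two-view triangulation
    A=[];b=[]
    for s,(u,v) in((s1,p1),(s2,p2)):
        d=s["R"].T@np.array([(u-s["cx"])/s["fx"],(v-s["cy"])/s["fy"],1]);d/=np.linalg.norm(d);M=np.eye(3)-np.outer(d,d)
        A.append(M);b.append(M@(-s["R"].T@s["t"]))
    return np.linalg.solve(sum(A),sum(b))
def tool():
    o=robot.get_obs(); return o["tool_pos"],Ro.from_euler("xyz",o["ee_rot"])
def go(target,yaw):          # shift (mm, tool axes) & turn (deg rotvec) from now to target, pointing down with yaw
    p,R=tool(); T=Ro.from_euler("xyz",[np.pi,0,yaw])
    print("tool",p.round(4),R.as_euler("xyz").round(3),"shift mm",(R.inv().apply(np.array(target)-p)*1000).round(1),"turn",np.degrees((R.inv()*T).as_rotvec()).round(1))
def save(s,n,box=None,k=1):
    im=s["color"][:,:,::-1]
    if box: im=im[box[1]:box[3],box[0]:box[2]]
    cv2.imwrite("pics/"+n,cv2.resize(im,None,fx=k,fy=k,interpolation=cv2.INTER_CUBIC))
E
python3 - <<'E'
from h import *
s=vision.snapshot("top"); C=cloud(s)
for n,(u,v) in dict(purple=(168,213),black=(179,241),nickel=(215,240),red=(207,272)).items():
    b=C[v-16:v+16,u-16:u+16].reshape(-1,3); b=b[(b[:,2]>.035)&(b[:,2]<.07)]
    r=cv2.minAreaRect(b[:,:2].astype(np.float32)); print(n,len(b),np.nanmedian(b[:,2]).round(4),r)
b=C[100:215,180:240].reshape(-1,3);b=b[b[:,2]>.13];print("brush ball",b.mean(0),len(b),b[:,2].max())
b=C[180:255,240:320].reshape(-1,3);b=b[(b[:,2]>.1)&(b[:,2]<.115)];print("jaws",cv2.minAreaRect(b[:,:2].astype(np.float32)))
b=C[210:280,405:495].reshape(-1,3);b=b[(b[:,2]>.015)&(b[:,2]<.03)];print("tray",cv2.minAreaRect(b[:,:2].astype(np.float32)),np.median(b[:,2]))
b=C[190:212,330:358].reshape(-1,3);b=b[(b[:,2]>.06)];print("grip",cv2.minAreaRect(b[:,:2].astype(np.float32)),np.median(b[:,2]))
save(s,"top_crop.png",(145,165,375,295),3.4)
s=vision.snapshot("side"); save(s,"side_crop.png",(190,170,360,370),3)
E
```

```text
purple 140 0.0511 ((0.5431809425354004, 0.4158157408237457), (0.035922735929489136, 0.03438244014978409), 38.790069580078125)
black 139 0.0504 ((0.4629890024662018, 0.3867604434490204), (0.034887075424194336, 0.0344240702688694), 32.98426055908203)
nickel 121 0.0516 ((0.46638867259025574, 0.28195759654045105), (0.0352247916162014, 0.03411448746919632), 83.86903381347656)
red 133 0.0513 ((0.379143089056015, 0.2995448410511017), (0.034449197351932526, 0.03564438223838806), 36.037235260009766)
brush ball [0.61331967 0.28890225 0.14749039] 67 0.15545198099363886
jaws ((0.5366727113723755, 0.10732512921094894), (0.14379671216011047, 0.13071461021900177), 89.9655990600586)
tray ((0.4515828788280487, -0.38591235876083374), (0.17233851552009583, 0.20924176275730133), 2.4741997718811035) 0.02202033726063443
grip ((0.5739143490791321, -0.06769914925098419), (0.02090531587600708, 0.07313337177038193), 0.23351331055164337) 0.08615193193925297
```

View pics/top_crop.png

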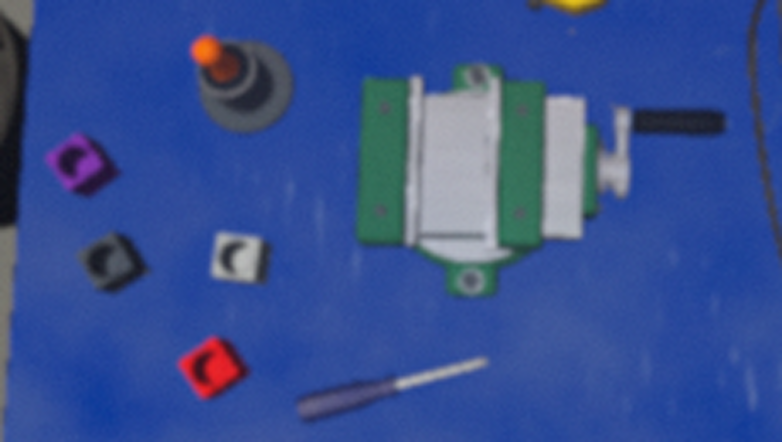

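View pics/side_crop.png

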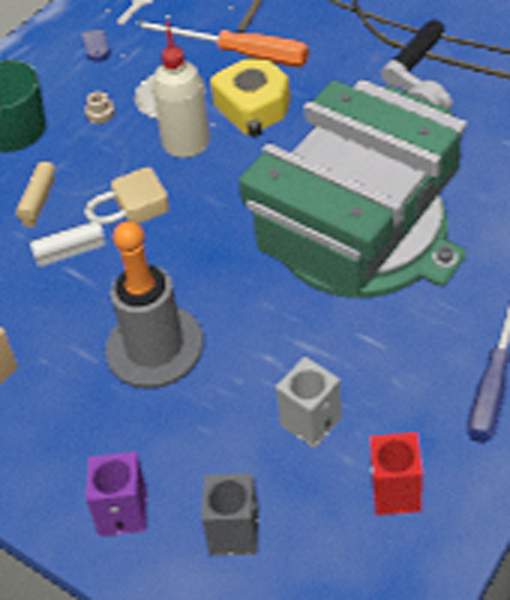

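Candidates (top px): nickel-grey (215,240), black (179,241); look-alikes purple (168,213) and red (207,272) are not meant; no brass block anywhere (the brass padlock, oil bottle and tape are bystanders). The crops confirm this; the brush stands at (210,190), the vise at (283,213), the tray at (450,245). Moving over the housings.

```bash
python3 -m crank '[[0,[0,0,-0.015],[0,0,7.2]],[0,[0,0,-0.015],[0,0,7.2]],[0,[0,0,-0.015],[0,0,7.2]],[0,[0.014,-0.046,0],[0,0,0]],[0,[0.014,-0.046,0],[0,0,0]],[0,[0.014,-0.046,0],[0,0,0]],[0,[0.014,-0.046,0],[0,0,0]],[0,[0.014,-0.046,0],[0,0,0]]]'
python3 -m crank '[[0,[0.014,-0.046,0],[0,0,0]],[0,[0.014,-0.046,0],[0,0,0]],[0,[0.014,-0.046,0],[0,0,0]],[0,[0.014,-0.046,0],[0,0,0]],[0,[0.014,-0.046,0],[0,0,0]],[0,[0.014,-0.046,0],[0,0,0]],[0,[0.014,-0.046,0],[0,0,0]],[0,[0.014,-0.046,0],[0,0,0]]]'
python3 -m crank '[[0,[0.014,-0.046,0],[0,0,0]],[0,[0.014,-0.046,0],[0,0,0]],[0,[0.014,-0.046,0],[0,0,0]],[0,[0.014,-0.046,0],[0,0,0]],[0,[0,0,0],[0,0,0]]]'
python3 - <<'E'
from h import *
s=vision.snapshot("wrist"); save(s,"w1.png"); print(s["R"].round(3).tolist(),(-s["R"].T@s["t"]).round(3)); print(tool()[0], robot.get_obs()["joint_positions"])
E
```

```text
time: 1.0
tool_pos: [0.2725, -0.2796, 0.2503]
ee_rot: [-3.141, -0.0, -0.001]
wrist_force: [1.3, -0.7, 0.4]
width: 0.094
finger_force: 0.0
time: 1.8
tool_pos: [0.3844, 0.0886, 0.2506]
ee_rot: [3.141, -0.001, 0.0]
wrist_force: [0.8, -0.5, 0.1]
width: 0.094
finger_force: 0.0
time: 2.3
tool_pos: [0.4406, 0.2749, 0.2479]
ee_rot: [-3.142, 0.004, 0.006]
wrist_force: [-0.1, -0.0, -0.5]
width: 0.0941
finger_force: 0.0
[[0.006, -1.0, -0.002], [-0.971, -0.007, 0.238], [-0.238, 0.0, -0.971]] [0.507 0.275 0.427]
[0.44020898 0.27239638 0.248613  ] [ 4.44660826e-01  1.33882460e-02  1.36312810e+00 -1.42572810e-04
  1.76871594e+00  2.01168191e+00]
```

View pics/w1.png

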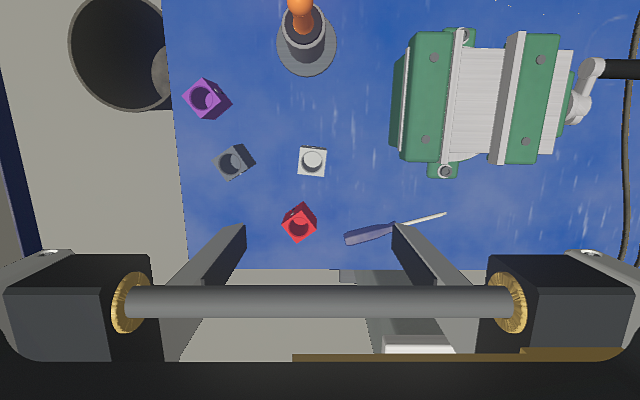

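The wrist view shows nickel at (312,160), black (233,161), purple (206,98), red (298,222), the brush stand (305,40) and the vise bed (480,90).

```bash
cat >> h.py <<'E'
def box(C,win,lo,hi):
    u0,v0,u1,v1=win; b=C[v0:v1,u0:u1].reshape(-1,3); b=b[(b[:,2]>lo)&(b[:,2]<hi)]
    r=cv2.minAreaRect(b[:,:2].astype(np.float32)); return len(b),np.median(b[:,2]).round(4),np.round(r[0],4),np.round(r[1],4),round(r[2],1)
E
python3 - <<'E'
from h import *
s=vision.snapshot("wrist"); C=cloud(s); t=vision.snapshot("top")
for n,w in dict(nickel=(290,138,335,185),black=(208,135,260,188)).items(): print(n,box(C,w,.04,.065))
print("rim",box(C,(275,10,335,60),.07,.09)); print("ball",box(C,(280,0,335,60),.12,.17))
print("jawtops",box(C,(385,20,580,180),.1,.118))
print("fixed",box(C,(385,20,462,180),.1,.118)); print("moving",box(C,(485,20,580,180),.1,.118))
print("bed",box(C,(440,40,515,170),.08,.095))
x=C[90,385:585]; print(np.c_[np.arange(385,585,2),x[::2,1:].round(4)][25:75].tolist())
# height check by two views: nickel bore centre
m=lambda s,w:None
E
```

```text
nickel (429, np.float64(0.0516), array([0.4649, 0.285 ]), array([0.034 , 0.0341]), 83.7)
black (515, np.float64(0.0515), array([0.4616, 0.3899]), array([0.0339, 0.035 ]), 33.2)
rim (1181, np.float64(0.0842), array([0.6082, 0.2934]), array([0.0377, 0.0469]), 0.4)
ball (411, np.float64(0.1453), array([0.6072, 0.2929]), array([0.0113, 0.0225]), 2.5)
jawtops (12017, np.float64(0.1073), array([0.5355, 0.1108]), array([0.1439, 0.132 ]), 89.4)
fixed (6155, np.float64(0.1074), array([0.5361, 0.1587]), array([0.0478, 0.1319]), 89.2)
moving (5862, np.float64(0.1072), array([0.535 , 0.0613]), array([0.0449, 0.132 ]), 89.4)
bed (4707, np.float64(0.0876), array([0.5332, 0.104 ]), array([0.0468, 0.1269]), 89.3)
[[435.0, 0.1543, 0.1085], [437.0, 0.1518, 0.1073], [439.0, 0.15, 0.108], [441.0, 0.1478, 0.1076], [443.0, 0.1458, 0.1077], [445.0, 0.1435, 0.1072], [447.0, 0.1416, 0.1076], [449.0, 0.1391, 0.1064], [451.0, 0.1372, 0.1069], [453.0, 0.1352, 0.107], [455.0, 0.1248, 0.0879], [457.0, 0.1226, 0.0878], [459.0, 0.1212, 0.0894], [461.0, 0.1181, 0.0875], [463.0, 0.1154, 0.0864], [465.0, 0.114, 0.0879], [467.0, 0.1121, 0.0887], [469.0, 0.1089, 0.0866], [471.0, 0.1074, 0.0879], [473.0, 0.1054, 0.0882], [475.0, 0.1033, 0.0884], [477.0, 0.1011, 0.0883], [479.0, 0.0983, 0.0872], [481.0, 0.0964, 0.0877], [483.0, 0.0945, 0.0881], [485.0, 0.0914, 0.0864], [487.0, 0.0893, 0.0866], [489.0, 0.088, 0.0883], [491.0, 0.0855, 0.0877], [493.0, 0.0833, 0.0877], [495.0, 0.0818, 0.0889], [497.0, 0.0815, 0.0922], [499.0, 0.0826, 0.0978], [501.0, 0.0828, 0.1017], [503.0, 0.082, 0.104], [505.0, 0.0818, 0.1071], [507.0, 0.0794, 0.1065], [509.0, 0.0777, 0.1071], [511.0, 0.0763, 0.108], [513.0, 0.0732, 0.1064], [515.0, 0.0713, 0.1067], [517.0, 0.0698, 0.1075], [519.0, 0.0679, 0.1077], [521.0, 0.0656, 0.1074], [523.0, 0.0635, 0.1074], [525.0, 0.062, 0.1082], [527.0, 0.0599, 0.108], [529.0, 0.057, 0.1069], [531.0, 0.0553, 0.1073], [533.0, 0.0528, 0.1067]]
```

```bash
python3 -m crank '[[0,[0.008,-0.004,0.03],[0,0,2.1]],[0,[0.008,-0.004,0.035],[0,0,2.1]],[0,[0.009,-0.0035,0.035],[0,0,2.1]],[0,[0,0,0],[0,0,0]],[0,[0,0,0],[0,0,0]]]'
python3 - <<'E'
from h import *
s=vision.snapshot("wrist"); C=cloud(s); print(proj(s,[.465,.2835,.052])); p=proj(s,[.465,.2835,.052]); u,v=map(int,p)
print(box(C,(u-40,v-40,u+40,v+40),.045,.065)); print(robot.get_obs()["tool_pos"])
save(s,"w2.png")
go([.465,.2835,.026],-.11)
E
```

```text
time: 2.95
tool_pos: [0.4657, 0.2796, 0.1512]
ee_rot: [3.141, 0.0, -0.111]
wrist_force: [0.4, -0.3, 0.7]
width: 0.0942
finger_force: 0.0
(np.float64(315.1847821802299), np.float64(199.55313495875552))
(738, np.float64(0.0516), array([0.4651, 0.2849]), array([0.0337, 0.0341]), 84.1)
[0.46651934 0.28032195 0.1527524 ]
tool [0.4665 0.2803 0.1528] [-3.14e+00 -3.00e-03 -1.11e-01] shift mm [ -2.2  -2.8 126.8] turn [-0.1 -0.1 -0.1]
```

View pics/w2.png

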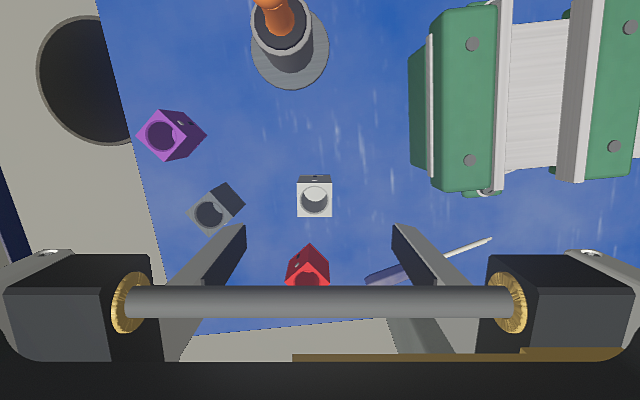

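Nickel is centred between the fingers (314,198). Grasping it.

```bash
python3 -m crank '[[0,[-0.001,-0.003,0.04],[0,0,0]],[0,[0,0,0.045],[0,0,0]],[0,[0,0,0.04],[0,0,0]],[0,[0,0,0],[0,0,0]],[1,[0,0,0],[0,0,0]],[1,[0,0,0],[0,0,0]],[1,[0,0,0],[0,0,0]],[1,[0,0,0],[0,0,0]]]'
python3 -m crank '[[1,[0,0,0],[0,0,0]],[1,[0,0,0],[0,0,0]],[1,[0,0,0],[0,0,0]]]'
```

```text
time: 3.8
tool_pos: [0.4667, 0.2849, 0.0279]
ee_rot: [-3.139, -0.004, -0.11]
wrist_force: [-0.4, 0.6, 0.7]
width: 0.0654
finger_force: 0.0
time: 4.1
tool_pos: [0.4652, 0.2841, 0.0255]
ee_rot: [3.142, -0.0, -0.11]
wrist_force: [1.2, 0.1, -0.3]
width: 0.0419
finger_force: 0.0
```

```bash
python3 -m crank '[[1,[0,0,0],[0,0,0]],[1,[0,0,0],[0,0,0]],[1,[0,0,0],[0,0,0]],[1,[0,0,0],[0,0,0]],[1,[0,0,-0.0425],[0,0,0]],[1,[0,0,-0.0425],[0,0,0]],[1,[0,0,-0.0425],[0,0,0]],[1,[0,0,-0.0425],[0,0,-6.3]]]'
python3 -m crank '[[1,[0.012,0.042,0],[0,0,0]],[1,[0.012,0.042,0],[0,0,0]],[1,[0.012,0.042,0],[0,0,0]],[1,[0.012,0.042,0],[0,0,0]],[1,[0,0,0],[0,0,0]],[1,[0,0,0],[0,0,0]]]'
python3 - <<'E'
from h import *
s=vision.snapshot("wrist"); C=cloud(s); save(s,"w3.png")
go([.5135,.116,.115],0); print("fixed/moving faces")
for y in (.13,):
  u,v=map(int,proj(s,[.60,.108,.108])); x=C[v,:,:]; k=np.where(np.abs(x[:,2]-.108)<.004)[0]; print(v,[(int(a),x[a].round(3).tolist()) for a in (k[0],k[-1])]); j=np.where(np.diff(k)>5)[0]; print([(x[k[i]].round(4).tolist(),x[k[i+1]].round(4).tolist()) for i in j])
E
```

```text
time: 4.9
tool_pos: [0.4647, 0.2838, 0.1963]
ee_rot: [3.141, 0.001, 0.003]
wrist_force: [1.6, 0.2, -1.7]
width: 0.0338
finger_force: 30.0
time: 5.5
tool_pos: [0.513, 0.1153, 0.1947]
ee_rot: [-3.141, 0.002, -0.003]
wrist_force: [-0.3, -0.5, -1.0]
width: 0.0342
finger_force: 30.0
tool [0.5128 0.1163 0.1949] [-3.141e+00  1.000e-03 -1.000e-03] shift mm [ 0.8  0.4 79.9] turn [-0.   0.1 -0. ]
fixed/moving faces
103 [(251, [0.601, 0.175, 0.105]), (367, [0.6, 0.074, 0.108])]
[([0.6008, 0.1513, 0.1044], [0.6004, 0.1413, 0.1085]), ([0.6005, 0.1345, 0.1072], [0.6004, 0.0809, 0.1069])]
```

View pics/w3.png

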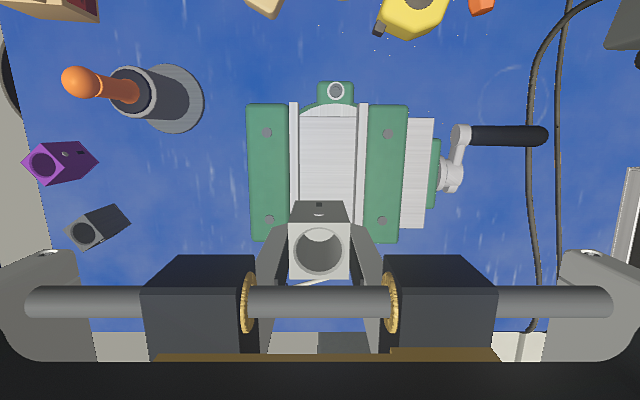

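The nickel block is held squarely (320,250) over the bed gap (328,150). Lowering it.

```bash
python3 -m crank '[[1,[0.001,0.001,0.03],[0,0,0]],[1,[0,0,0.03],[0,0,0]],[1,[0,0,0.012],[0,0,0]],[1,[0,0,0.0075],[0,0,0]],[1,[0,0,0],[0,0,0]],[0.5,[0,0,0],[0,0,0]],[0.5,[0,0,0],[0,0,0]],[0.5,[0,0,0],[0,0,0]]]'
python3 -m crank '[[0.4,[0,0,0],[0,0,0]],[0.4,[0,0,-0.03],[0,0,0]],[0.4,[0,0,-0.03],[0,0,0]],[0,[0,0,-0.03],[0,0,0]],[0,[0.0,-0.04,-0.01],[0,0,0]],[0,[0,-0.04,0],[0,0,0]],[0,[0,-0.04,0],[0,0,0]],[0,[0,0,0],[0,0,0]]]'
python3 - <<'E'
from h import *
s=vision.snapshot("wrist"); C=cloud(s)
u,v=map(int,proj(s,[.513,.115,.14]));print(u,v,"nickel",box(C,(u-40,v-40,u+40,v+40),.132,.16))
u,v=map(int,proj(s,[.462,.3885,.052]));print("black",box(C,(u-40,v-40,u+40,v+40),.042,.062))
go([.462,.3885,.2],np.radians(33.3))
E
```

```text
time: 6.35
tool_pos: [0.5153, 0.1152, 0.1178]
ee_rot: [-3.141, -0.003, -0.0]
wrist_force: [0.4, -0.5, -1.3]
width: 0.0469
finger_force: 0.0
time: 7.15
tool_pos: [0.5137, 0.2391, 0.2161]
ee_rot: [-3.14, -0.0, 0.005]
wrist_force: [1.3, 0.0, -0.5]
width: 0.0922
finger_force: 0.0
458 206 nickel (1074, np.float64(0.1391), array([0.514 , 0.1166]), array([0.0345, 0.0355]), 0.2)
black (578, np.float64(0.0515), array([0.4618, 0.3896]), array([0.0339, 0.0351]), 33.1)
tool [0.5139 0.2369 0.216 ] [ 3.141e+00 -0.000e+00  3.000e-03] shift mm [ -51.4 -151.8   15.9] turn [  0.   -0.  -33.1]
```

```bash
python3 -m crank '[[0,[-0.013,-0.038,0.004],[0,0,0]],[0,[-0.013,-0.038,0.004],[0,0,0]],[0,[-0.013,-0.038,0.004],[0,0,0]],[0,[-0.0125,-0.038,0.004],[0,0,0]],[0,[0,0,0.0],[0,0,-8.3]],[0,[0,0,0.0],[0,0,-8.3]],[0,[0,0,0.02],[0,0,-8.3]],[0,[0,0,0.03],[0,0,-8.2]]]'
python3 -m crank '[[0,[0,0,0],[0,0,0]],[0,[0,0,0],[0,0,0]]]'
python3 - <<'E'
from h import *
s=vision.snapshot("wrist"); C=cloud(s); save(s,"w4.png")
u,v=map(int,proj(s,[.462,.3885,.052]));print(u,v,"black",box(C,(u-50,v-40,u+50,v+40),.042,.062))
go([.462,.3890,.026],np.radians(33.3))
E
```

```text
time: 8.0
tool_pos: [0.4648, 0.3869, 0.1524]
ee_rot: [3.141, -0.006, 0.582]
wrist_force: [0.6, 0.3, 0.4]
width: 0.0941
finger_force: 0.0
time: 8.2
tool_pos: [0.463, 0.386, 0.1498]
ee_rot: [3.141, 0.002, 0.573]
wrist_force: [0.3, 0.6, 0.3]
width: 0.0942
finger_force: 0.0
317 198 black (787, np.float64(0.0514), array([0.4615, 0.39  ]), array([0.0344, 0.0337]), 33.1)
tool [0.4636 0.3867 0.1512] [ 3.141e+00 -1.000e-03  5.740e-01] shift mm [ -0.2  -2.8 125.2] turn [ 0.  -0.1 -0.4]
```

View pics/w4.png

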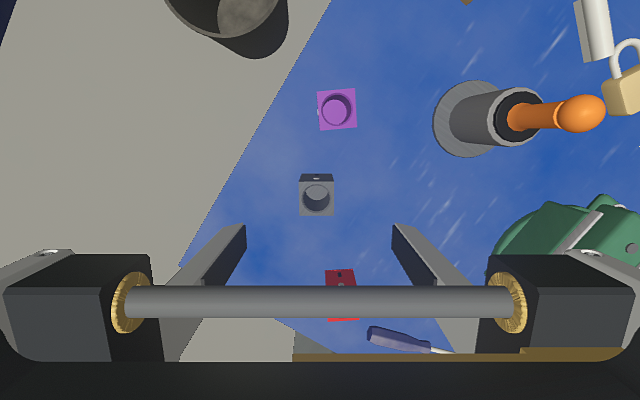

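Black is centred between the fingers (316,195). Grasping.

```bash
python3 -m crank '[[0,[0,-0.002,0.04],[0,0,0]],[0,[0,0,0.045],[0,0,0]],[0,[0,0,0.04],[0,0,0]],[0.9,[0,0,0],[0,0,0]],[1,[0,0,0],[0,0,0]],[1,[0,0,0],[0,0,0]],[1,[0,0,0],[0,0,0]],[1,[0,0,0],[0,0,0]]]'
python3 -m crank '[[1,[0,0,0],[0,0,0]],[1,[0,0,0],[0,0,0]],[1,[0,0,0],[0,0,0]],[1,[0,0,0],[0,0,0]],[1,[0,0,0],[0,0,0]],[1,[0,0,0],[0,0,0]]]'
python3 -m crank '[[1,[0,0,-0.0425],[0,0,0]],[1,[0,0,-0.0425],[0,0,0]],[1,[0,0,-0.0425],[0,0,0]],[1,[0,0,-0.0425],[0,0,0]],[1,[0,0,0],[0,0,8.3]],[1,[0,0,0],[0,0,8.3]],[1,[0,0,0],[0,0,8.3]],[1,[0,0,0],[0,0,8.2]]]'
python3 -m crank '[[1,[0.0157,0.045,0],[0,0,0]],[1,[0.0157,0.045,0],[0,0,0]],[1,[0.0157,0.045,0],[0,0,0]],[1,[0.0157,0.045,0],[0,0,0]],[1,[0.0157,0.045,0],[0,0,0]],[1,[0.0157,0.045,0],[0,0,0]],[1,[0,0,0],[0,0,0]],[1,[0,0,0],[0,0,0]]]'
python3 - <<'E'
from h import *
s=vision.snapshot("wrist"); C=cloud(s)
u,v=map(int,proj(s,[.5575,.115,.225]));print(u,v,"black",box(C,(u-60,v-50,u+60,v+50),.205,.245))
go([.5575,.116,.115],0)
E
```

```text
time: 9.05
tool_pos: [0.4631, 0.3897, 0.0276]
ee_rot: [3.142, -0.004, 0.577]
wrist_force: [0.3, -0.8, -0.0]
width: 0.0572
finger_force: 0.0
time: 9.65
tool_pos: [0.4618, 0.3887, 0.0251]
ee_rot: [3.141, -0.0, 0.577]
wrist_force: [0.1, -1.6, 3.0]
width: 0.0339
finger_force: 30.0
time: 10.45
tool_pos: [0.4611, 0.3887, 0.1937]
ee_rot: [3.141, 0.002, -0.006]
wrist_force: [0.0, -0.3, -1.9]
width: 0.0336
finger_force: 30.0
time: 11.25
tool_pos: [0.5556, 0.1178, 0.1937]
ee_rot: [-3.141, 0.002, -0.003]
wrist_force: [0.3, 1.0, -1.4]
width: 0.0337
finger_force: 30.0
324 251 black (4498, np.float64(0.2203), array([0.5557, 0.1181]), array([0.0356, 0.0578]), 0.3)
tool [0.5554 0.119  0.194 ] [-3.141e+00  2.000e-03 -1.000e-03] shift mm [ 2.3  3.  79. ] turn [-0.   0.1 -0. ]
```

```bash
python3 -m crank '[[1,[0.002,0.0025,0.03],[0,0,0]],[1,[0,0,0.03],[0,0,0]],[1,[0,0,0.012],[0,0,0]],[1,[0,0,0.007],[0,0,0]],[1,[0,0,0],[0,0,0]],[0.5,[0,0,0],[0,0,0]],[0.5,[0,0,0],[0,0,0]],[0.5,[0,0,0],[0,0,0]]]'
python3 -m crank '[[0.4,[0,0,0],[0,0,0]],[0.4,[0,0,-0.03],[0,0,0]],[0.4,[0,0,-0.03],[0,0,0]],[0,[0,0,-0.04],[0,0,0]],[0,[0.0,0.045,-0.01],[0,0,0]],[0,[0,0.045,0],[0,0,0]],[0,[0,0.045,0],[0,0,0]],[0,[0,0.04,0],[0,0,0]]]'
python3 -m crank '[[0,[0,0,0],[0,0,-8.5]],[0,[0,0,0],[0,0,-8.5]],[0,[0,0,0],[0,0,-8.5]],[0,[0,0,0],[0,0,-8.5]],[0,[0,0,0],[0,0,-8.5]],[0,[0,0,0],[0,0,-8.5]],[0,[0,0,0],[0,0,-8.5]],[0,[0,0,0],[0,0,-8.5]]]'
python3 -m crank '[[0,[0,0,0],[0,0,-8.5]],[0,[0,0,0],[0,0,-8.5]],[0,[0,0,0],[0,0,-5]],[0,[0,0,0],[0,0,0]],[0,[0,0,0],[0,0,0]]]'
python3 - <<'E'
from h import *
s=vision.snapshot("wrist"); C=cloud(s); save(s,"w5.png"); print(tool()[0])
for n,x in (("nickel",.5137),("black",.5575)):
    u,v=map(int,proj(s,[x,.115,.14]));print(u,v)
u,v=map(int,proj(s,[.537,.115,.14]));print(box(C,(max(u-80,0),max(0,v-70),u+80,v+70),.13,.16))
E
```

```text
time: 12.1
tool_pos: [0.5579, 0.1168, 0.1162]
ee_rot: [3.14, -0.001, 0.001]
wrist_force: [1.3, -2.5, 2.0]
width: 0.0467
finger_force: 1.5
time: 12.9
tool_pos: [0.5572, -0.0593, 0.2245]
ee_rot: [-3.14, 0.002, 0.001]
wrist_force: [-0.6, 0.2, 0.4]
width: 0.0921
finger_force: 0.0
time: 13.7
tool_pos: [0.5574, -0.0575, 0.2242]
ee_rot: [-3.138, -0.001, 1.194]
wrist_force: [-0.0, -0.3, 0.0]
width: 0.0942
finger_force: 0.0
time: 14.2
tool_pos: [0.5575, -0.058, 0.2248]
ee_rot: [-3.14, -0.001, 1.569]
wrist_force: [-0.8, -1.3, 0.3]
width: 0.0936
finger_force: 0.0
[ 0.55758861 -0.05815157  0.22509786]
265 -7
320 -7
(2017, np.float64(0.1394), array([0.5356, 0.0943]), array([0.0367, 0.0793]), 84.0)
```

View pics/w5.png

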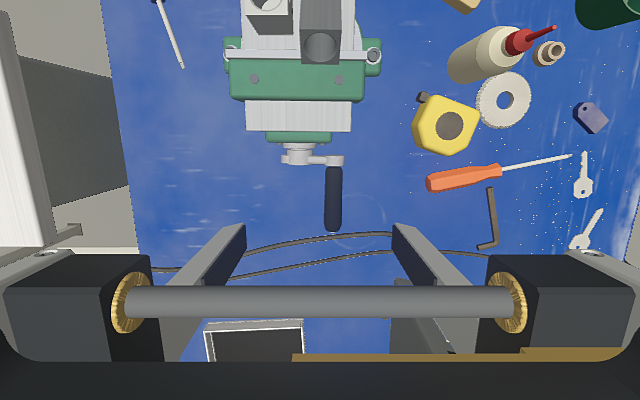

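The view shows the grip at (333,200), both blocks in the vise (268,10)/(320,45), cables at row 240 on the bench.

Run:
```python
from h import *
s=vision.snapshot("wrist"); C=cloud(s)
b=C[165:232,320:348].reshape(-1,3); b=b[b[:,2]>.05]
print("grip",cv2.minAreaRect(b[:,:2].astype(np.float32)),"top z",np.percentile(b[:,2],[50,90,97]).round(4))
print("screw",box(C,(270,140,312,168),.05,.12))
g=C[235:285,260:390]; im=s["color"][235:285,260:390].astype(int); m=(im[:,:,2]<110); q=g[m]; q=q[np.isfinite(q[:,0])]
print("cable y",np.percentile(q[:,1],[0,5,50,95,100]).round(3), q[:,2].max())
```

```text
grip ((0.5718691945075989, -0.0659063309431076), (0.07659099251031876, 0.019876033067703247), 89.8521957397461) top z [0.0859 0.0878 0.0883]
screw (733, np.float64(0.0812), array([ 0.5256, -0.0146]), array([0.0264, 0.0442]), 89.5)
cable y [-0.2   -0.193 -0.162 -0.138 -0.136] 0.009937602518380764
```

```bash
python3 -m crank '[[0,[-0.009,0.007,0.03],[0,0,0]],[0,[-0.009,0.0075,0.036],[0,0,0]],[0,[0,0,0.05],[0,0,0]],[0.3,[0,0,0.05],[0,0,0]],[1,[0,0,0],[0,0,0]],[1,[0,0,0],[0,0,0]],[1,[0,0,0],[0,0,0]],[1,[0,0,0],[0,0,0]]]'
python3 -m crank '[[1,[0,0,0],[0,0,0]],[1,[0,0,0],[0,0,0]],[1,[0,0,0],[0,0,0]],[1,[0,0,0],[0,0,0]],[1,[0,0,0],[0,0,0]],[1,[0,0,0],[0,0,0]],[1,[0,0,0],[0,0,0]]]'
```

```text
time: 15.1
tool_pos: [0.5751, -0.0773, 0.0643]
ee_rot: [3.134, 0.002, 1.571]
wrist_force: [0.3, 0.1, 0.0]
width: 0.0572
finger_force: 0.0
time: 15.8
tool_pos: [0.5732, -0.0768, 0.0602]
ee_rot: [3.139, 0.0, 1.57]
wrist_force: [3.6, -0.2, -1.0]
width: 0.0195
finger_force: 30.0
```

```bash
python3 -m crank '[[1,[0,0.0007,0.0055],[0,0,0]],[1,[0,0.0007,0.005],[0,0,0]]]'
python3 -m crank '[[1,[0,-0.003,0.0153],[0,0,0]],[1,[0,-0.0087,0.013],[0,0,0]],[1,[0,-0.013,0.0087],[0,0,0]],[1,[0,-0.0153,0.003],[0,0,0]],[1,[0,-0.0153,-0.003],[0,0,0]],[1,[0,-0.013,-0.0087],[0,0,0]],[1,[0,-0.0087,-0.013],[0,0,0]],[1,[0,-0.003,-0.0153],[0,0,0]]]'
python3 -c "
from h import *
o=robot.get_obs();print(o['tool_pos'],o['wrist_force'],o['width'])"
```

```text
time: 16.0
tool_pos: [0.5744, -0.0768, 0.0498]
ee_rot: [3.14, 0.0, 1.571]
wrist_force: [2.6, -0.3, 1.2]
width: 0.0195
finger_force: 30.0
time: 16.8
tool_pos: [0.4942, -0.0757, 0.0493]
ee_rot: [3.139, -0.002, 1.57]
wrist_force: [9.3, 2.1, -4.1]
width: 0.0198
finger_force: 30.0
[ 0.49420311 -0.07565738  0.04931533] [ 9.26147889  2.10367187 -4.08005057] 0.019837162398720885
```

```bash
python3 -m crank '[[1,[0,0.004,-0.0153],[0,0,0]],[1,[0,0.0087,-0.013],[0,0,0]],[1,[0,0.013,-0.0087],[0,0,0]],[1,[0,0.0153,-0.003],[0,0,0]],[1,[0,0.0153,0.003],[0,0,0]],[1,[0,0.013,0.0087],[0,0,0]],[1,[0,0.0087,0.013],[0,0,0]],[1,[0,0.003,0.0153],[0,0,0]]]'
python3 -m crank '[[1,[0,-0.003,0.0153],[0,0,0]],[1,[0,-0.0087,0.013],[0,0,0]],[1,[0,-0.013,0.0087],[0,0,0]],[1,[0,-0.0153,0.003],[0,0,0]],[1,[0,-0.0153,-0.003],[0,0,0]],[1,[0,-0.013,-0.0087],[0,0,0]],[1,[0,-0.0087,-0.013],[0,0,0]],[1,[0,-0.003,-0.0153],[0,0,0]]]'
python3 -m crank '[[1,[0,0.003,-0.0153],[0,0,0]],[1,[0,0.0087,-0.013],[0,0,0]],[1,[0,0.013,-0.0087],[0,0,0]],[1,[0,0.0153,-0.003],[0,0,0]],[1,[0,0.0153,0.003],[0,0,0]],[1,[0,0.013,0.0087],[0,0,0]],[1,[0,0.0087,0.013],[0,0,0]],[1,[0,0.003,0.0153],[0,0,0]]]'
python3 -m crank '[[1,[0,-0.003,0.0153],[0,0,0]],[1,[0,-0.0087,0.013],[0,0,0]],[1,[0,-0.013,0.0087],[0,0,0]],[1,[0,-0.0153,0.003],[0,0,0]],[1,[0,-0.0153,-0.003],[0,0,0]],[1,[0,-0.013,-0.0087],[0,0,0]],[1,[0,-0.0087,-0.013],[0,0,0]],[1,[0,-0.003,-0.0153],[0,0,0]]]'
python3 -m crank '[[1,[0,0.003,-0.0153],[0,0,0]],[1,[0,0.0087,-0.013],[0,0,0]],[1,[0,0.013,-0.0087],[0,0,0]],[1,[0,0.0153,-0.003],[0,0,0]],[1,[0,0.0153,0.003],[0,0,0]],[1,[0,0.013,0.0087],[0,0,0]],[1,[0,0.0087,0.013],[0,0,0]],[1,[0,0.003,0.0153],[0,0,0]]]'
python3 -m crank '[[1,[0,-0.003,0.0153],[0,0,0]],[1,[0,-0.0087,0.013],[0,0,0]],[1,[0,-0.013,0.0087],[0,0,0]],[1,[0,-0.0153,0.003],[0,0,0]],[1,[0,-0.0153,-0.003],[0,0,0]],[1,[0,-0.013,-0.0087],[0,0,0]],[1,[0,-0.0087,-0.013],[0,0,0]],[1,[0,-0.003,-0.0153],[0,0,0]]]'
python3 -c "
from h import *
s=vision.snapshot('side'); save(s,'side_v.png',(220,150,400,300),4)
s=vision.snapshot('wrist'); C=cloud(s); save(s,'w6.png')"
```

```text
time: 17.6
tool_pos: [0.5746, -0.0767, 0.0482]
ee_rot: [-3.14, 0.0, 1.571]
wrist_force: [-3.5, -0.2, 1.3]
width: 0.0197
finger_force: 30.0
time: 18.4
tool_pos: [0.4943, -0.0756, 0.0481]
ee_rot: [3.14, -0.002, 1.57]
wrist_force: [7.7, 2.5, -3.5]
width: 0.0194
finger_force: 30.0
time: 19.2
tool_pos: [0.5745, -0.0767, 0.0477]
ee_rot: [-3.14, 0.0, 1.571]
wrist_force: [-3.8, -0.2, 2.2]
width: 0.0198
finger_force: 30.0
time: 20.0
tool_pos: [0.4943, -0.0757, 0.0478]
ee_rot: [3.14, -0.002, 1.57]
wrist_force: [8.7, 2.9, -3.4]
width: 0.0196
finger_force: 30.0
time: 20.8
tool_pos: [0.5745, -0.0767, 0.0474]
ee_rot: [-3.14, 0.0, 1.571]
wrist_force: [-2.9, -0.0, 2.5]
width: 0.0191
finger_force: 30.0
time: 21.6
tool_pos: [0.4943, -0.0756, 0.0476]
ee_rot: [3.14, -0.002, 1.57]
wrist_force: [7.1, 2.6, -4.2]
width: 0.0198
finger_force: 30.0
```

View pics/side_v.png

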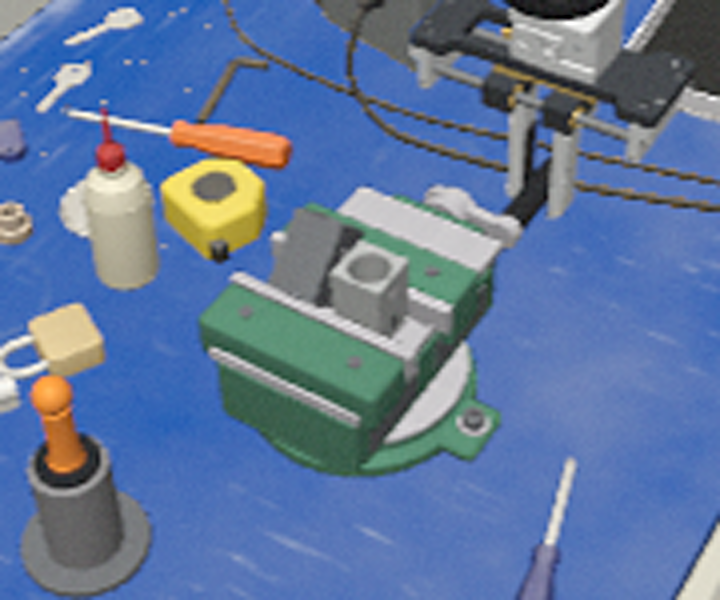

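The black housing at (315,255) leans onto the moving jaw; nickel (370,285) stands. I'll release the crank and mend it.

```bash
python3 -m crank '[[0.4,[0,0.001,0],[0,0,0]],[0.4,[0,0,0],[0,0,0]],[0.4,[0,0,0],[0,0,0]],[0.4,[0,0,0],[0,0,0]],[0.4,[0,0,-0.03],[0,0,0]],[0.4,[0,0,-0.05],[0,0,0]],[0,[0,0,-0.05],[0,0,0]],[0,[0,0,-0.05],[0,0,0]]]'
python3 -m crank '[[0,[0.02,0.02,-0.02],[0,0,0]],[0,[0.02,0.02,-0.02],[0,0,0]],[0,[0.02,0.02,0],[0,0,0]],[0,[0,0,0],[0,0,0]],[0,[0,0,0],[0,0,0]]]'
python3 - <<'E'
from h import *
s=vision.snapshot('wrist'); C=cloud(s); print(tool()[0]); save(s,'w7.png',(200,0,440,200),3)
np.save("c.npy",C)
b=C[0:200,200:440].reshape(-1,3); b=b[b[:,2]>.112]; print(b[:,2].max())
for lo in np.arange(.112,.16,.006):
    q=b[(b[:,2]>=lo)&(b[:,2]<lo+.006)]
    for n,w in(("nick",q[:,0]<.535),("blk",q[:,0]>.535)):
        if w.sum(): print(round(lo,3),n,w.sum(),q[w].min(0).round(3),q[w].max(0).round(3))
E
```

```text
time: 22.5
tool_pos: [0.4951, -0.0768, 0.2308]
ee_rot: [-3.14, 0.0, 1.57]
wrist_force: [0.6, 0.8, -0.2]
width: 0.0691
finger_force: 0.0
time: 23.0
tool_pos: [0.5554, -0.0167, 0.2684]
ee_rot: [-3.139, 0.001, 1.571]
wrist_force: [0.2, -0.4, 0.8]
width: 0.094
finger_force: 0.0
[ 0.55511487 -0.01709385  0.26851144]
0.15309082730227436
0.112 nick 96 [0.497 0.099 0.112] [0.531 0.133 0.118]
0.112 blk 223 [0.541 0.094 0.112] [0.574 0.141 0.118]
0.118 nick 89 [0.497 0.099 0.118] [0.531 0.13  0.124]
0.118 blk 275 [0.541 0.089 0.118] [0.574 0.137 0.124]
0.124 nick 107 [0.498 0.099 0.124] [0.532 0.133 0.13 ]
0.124 blk 420 [0.54  0.08  0.124] [0.574 0.131 0.13 ]
0.13 nick 109 [0.497 0.099 0.13 ] [0.531 0.13  0.136]
0.13 blk 317 [0.541 0.082 0.13 ] [0.575 0.125 0.136]
0.136 nick 798 [0.497 0.099 0.136] [0.531 0.134 0.142]
0.136 blk 245 [0.54  0.089 0.136] [0.574 0.119 0.142]
0.142 nick 2 [0.5   0.124 0.142] [0.517 0.133 0.143]
0.142 blk 311 [0.54  0.095 0.142] [0.574 0.115 0.148]
0.148 blk 210 [0.541 0.1   0.148] [0.574 0.107 0.153]
```

View pics/w7.png

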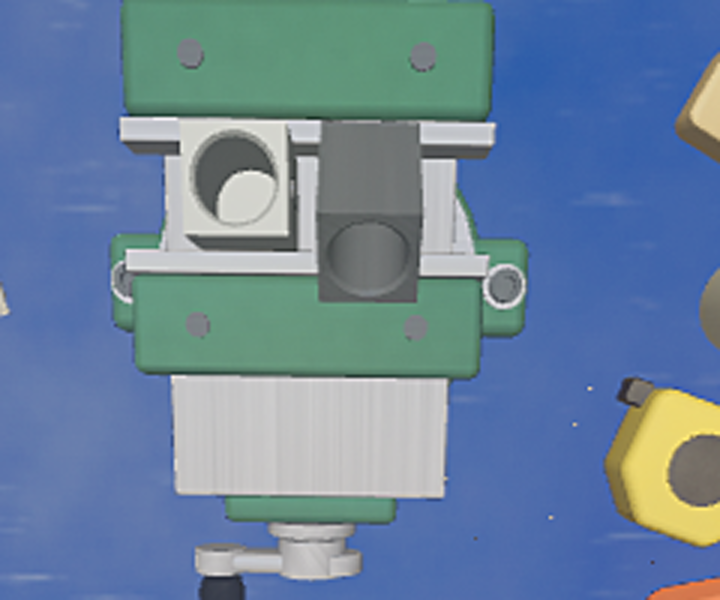

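Black leans about 42° toward −y, its foot caught on the fixed jaw's edge; nickel (235,180 in crop) is fine. I'll grip black's overhang by its x sides in front of nickel, lift, set it upright on the open bench, and regrasp.

```bash
python3 -m crank '[[0.4,[0.034,0.001,0],[0,0,0]],[0.4,[0.034,0.001,0],[0,0,0]],[0.4,[0.035,0,0.03],[0,0,0]],[0.4,[0,0,0.05],[0,0,0]],[0.4,[0,0,0],[0,0,0]],[0.4,[0,0,0],[0,0,0]],[0.4,[0,0,0],[0,0,0]]]'
python3 - <<'E'
from h import *
go([.5575,.086,.112],np.pi/2); s=vision.snapshot("top"); C=cloud(s); u,v=map(int,proj(s,[.45,.05,.0])); print("free?",np.nanmax(C[v-25:v+26,u-25:u+26,2]), C[v-25,u-25],C[v+25,u+25])
u,v=map(int,proj(s,[.36,.05,.0])); print("free?",np.nanmax(C[v-25:v+26,u-25:u+26,2]), C[v-25,u-25],C[v+25,u+25])
E
```

```text
time: 23.75
tool_pos: [0.5599, 0.0853, 0.1937]
ee_rot: [3.135, -0.0, 1.569]
wrist_force: [0.4, 0.4, 0.5]
width: 0.0563
finger_force: 0.0
tool [0.5599 0.0853 0.1937] [ 3.135 -0.     1.569] shift mm [ 0.7 -2.9 81.6] turn [ 0.4 -0.  -0.1]
free? 0.5827460417260151 [0.48003478 0.09363438 0.33478906] [ 0.38136264 -0.0202603   0.00336197]
free? 0.5842250079977055 [0.40091352 0.07345121 0.57225992] [ 2.94012779e-01 -1.77400985e-02  1.23546051e-04]
```

```bash
python3 -m crank '[[0.4,[0.001,-0.0025,0.04],[0,0,0]],[0.4,[0,0,0.03],[0,0,0]],[0.4,[0,0,0.0115],[0,0,0]],[1,[0,0,0],[0,0,0]],[1,[0,0,0],[0,0,0]],[1,[0,0,0],[0,0,0]],[1,[0,0,0],[0,0,0]],[1,[0,0,0],[0,0,0]]]'
python3 -m crank '[[1,[0,0,0],[0,0,0]],[1,[0,0,0],[0,0,0]]]'
```

```text
time: 24.6
tool_pos: [0.557, 0.087, 0.1102]
ee_rot: [3.136, 0.0, 1.57]
wrist_force: [1.3, -2.0, 5.0]
width: 0.0339
finger_force: 29.9
time: 24.8
tool_pos: [0.557, 0.087, 0.1102]
ee_rot: [3.136, 0.0, 1.57]
wrist_force: [1.0, -1.3, 5.0]
width: 0.0336
finger_force: 29.9
```

```bash
python3 -m crank '[[1,[0,0,-0.01],[0,0,0]],[1,[0,0,-0.03],[0,0,0]],[1,[0,0,-0.05],[0,0,0]],[1,[0,0,-0.05],[0,0,0]],[1,[-0.025,-0.033,0],[0,0,0]],[1,[-0.025,-0.033,0],[0,0,0]],[1,[-0.025,-0.033,0],[0,0,0]],[1,[-0.025,-0.033,0],[0,0,0]]]'
python3 -m crank '[[1,[-0.025,-0.033,0],[0,0,0]],[1,[0,0,0],[0,-8.5,0]],[1,[0,0,0],[0,-8.5,0]],[1,[0,0,0],[0,-8.5,0]],[1,[0,0,0],[0,-8.5,0]],[1,[0,0,0],[0,-8,0]],[1,[0,0,0],[0,0,0]],[1,[0,0,0],[0,0,0]]]'
python3 - <<'E'
from h import *
p,R=tool();print(p,R.as_euler("xyz"),R.as_matrix().round(2).tolist(),robot.get_obs()["width"],robot.get_obs()["joint_positions"])
s=vision.snapshot("side"); save(s,"side_b.png",(240,60,520,270),2.8)
E
```

```text
time: 25.6
tool_pos: [0.4208, -0.0129, 0.247]
ee_rot: [-3.138, -0.001, 1.572]
wrist_force: [0.9, -0.3, -2.2]
width: 0.034
finger_force: 29.9
time: 26.4
tool_pos: [0.3896, -0.037, 0.2469]
ee_rot: [-3.137, 0.731, 1.575]
wrist_force: [0.6, -0.5, -1.5]
width: 0.0341
finger_force: 29.9
[ 0.3896038  -0.03696358  0.24694127] [-3.13701873  0.73140328  1.5750506 ] [[-0.0, 1.0, -0.0], [0.74, 0.0, -0.67], [-0.67, -0.0, -0.74]] 0.034079863803476 [ 0.33818231 -0.15331406  1.69963652 -0.70586971  1.81458184  0.23664578]
```

View pics/side_b.png

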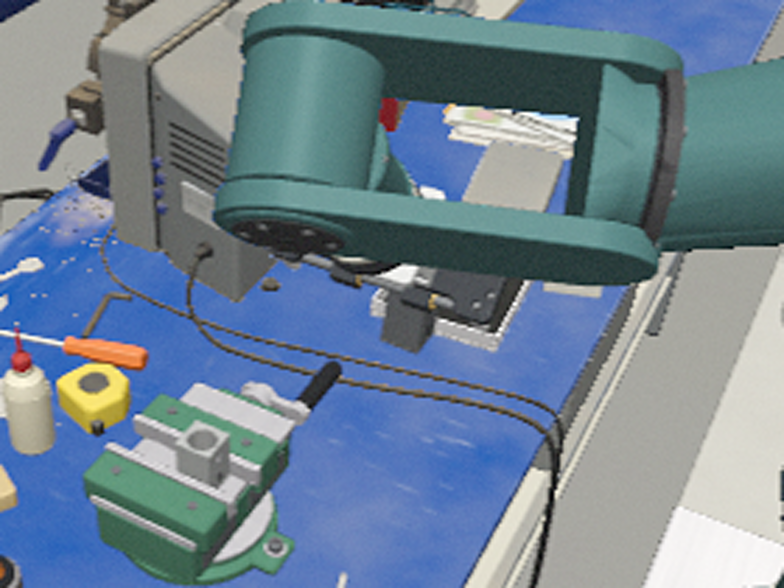

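```bash
python3 -m crank '[[1,[0.0301,0,0.0334],[0,0,0]],[1,[0.0301,0,0.0334],[0,0,0]],[1,[0.0301,0,0.0334],[0,0,0]],[1,[0.0301,0,0.0334],[0,0,0]],[1,[0.0134,0,0.0149],[0,0,0]],[1,[0,0,0],[0,0,0]],[1,[0,0,0],[0,0,0]]]'
python3 -m crank '[[1,[0.002,0,0.0022],[0,0,0]],[1,[0.002,0,0.0022],[0,0,0]],[1,[0,0,0],[0,0,0]]]'
python3 - <<'E'
from h import *
s=vision.snapshot("side"); C=cloud(s); p=tool()[0]; m=(np.abs(C[...,0]-p[0])<.016)&(np.abs(C[...,1]-p[1]-.0225)<.03)&(C[...,2]<.07)&(C[...,2]>.004); u,v=map(int,proj(s,[p[0],p[1]+.022,.03])); b=C[v-25:v+25,u-20:u+20].reshape(-1,3)
b=b[(b[:,2]>.006)&(b[:,2]<.06)&(np.abs(b[:,1]-p[1]-.02)<.03)]
print(p,len(b)); 
for z in np.arange(.006,.06,.006):
    q=b[(b[:,2]>=z)&(b[:,2]<z+.006)]; 
    if len(q): print(z.round(3),len(q),"ymax",np.percentile(q[:,1],90).round(4),"xmin",np.percentile(q[:,0],5).round(3))
E
```

```text
time: 27.15
tool_pos: [0.3911, -0.0384, 0.0496]
ee_rot: [3.139, 0.732, 1.566]
wrist_force: [-2.3, -0.2, -3.0]
width: 0.0341
finger_force: 29.9
time: 27.45
tool_pos: [0.3909, -0.0374, 0.0428]
ee_rot: [3.138, 0.732, 1.569]
wrist_force: [-0.9, -1.1, -1.3]
width: 0.0337
finger_force: 29.9
[ 0.3909837  -0.0373652   0.04280564] 94
0.006 8 ymax 0.0043 xmin 0.377
0.012 25 ymax 0.0047 xmin 0.376
0.018 21 ymax 0.0052 xmin 0.376
0.024 23 ymax 0.0043 xmin 0.376
0.03 15 ymax 0.004 xmin 0.379
0.036 2 ymax 0.0041 xmin 0.378
```

```bash
python3 -m crank '[[1,[0.002,0,0.0022],[0,0,0]],[1,[0,0,0],[0,0,0]]]'
python3 -m crank '[[1,[0.001,0,0.0011],[0,0,0]],[1,[0,0,0],[0,0,0]]]'
python3 -m crank '[[1,[0.001,0,0.0011],[0,0,0]],[1,[0,0,0],[0,0,0]]]'
python3 -c "
from h import *
print(robot.get_obs()['wrist_force'],tool()[0])"
```

```text
time: 27.7
tool_pos: [0.391, -0.0373, 0.0396]
ee_rot: [3.139, 0.733, 1.569]
wrist_force: [-1.7, -0.3, 0.9]
width: 0.034
finger_force: 29.9
time: 27.9
tool_pos: [0.3909, -0.0375, 0.039]
ee_rot: [3.138, 0.734, 1.568]
wrist_force: [-3.9, 0.4, 6.9]
width: 0.0338
finger_force: 29.9
time: 28.1
tool_pos: [0.391, -0.0375, 0.0387]
ee_rot: [3.137, 0.735, 1.566]
wrist_force: [-9.3, 0.6, 13.0]
width: 0.0342
finger_force: 29.9
[-9.26686238  0.60942182 13.02476597] [ 0.39099093 -0.0375435   0.03870999]
```

```bash
python3 -m crank '[[0.4,[0,0,0],[0,0,0]],[0.4,[0,0,0],[0,0,0]],[0.4,[0,0,0],[0,0,0]],[0.4,[0,0,0],[0,0,0]],[0.3,[0,0,-0.03],[0,0,0]],[0.2,[0,0,-0.05],[0,0,0]],[0,[0,0,-0.05],[0,0,0]],[0,[0,0,-0.02],[0,0,0]]]'
python3 -m crank '[[0,[0,0,0],[0,8.4,0]],[0,[0,0,0],[0,8.4,0]],[0,[0,0,0],[0,8.4,0]],[0,[0,0,0],[0,8.4,0]],[0,[0,0,0],[0,8.4,0]],[0,[-0.025,0,0],[0,0,0]],[0,[-0.025,0,0],[0,0,0]],[0,[0,0,0],[0,0,0]]]'
python3 - <<'E'
from h import *
s=vision.snapshot("wrist"); C=cloud(s); p=tool()[0]
u,v=map(int,proj(s,[.391,-.0125,.052])); print(p,u,v,box(C,(max(u-45,0),v-40,u+45,v+40),.04,.07)); save(s,"w8.png",(max(u-150,0),max(v-100,0),u+150,v+100),2)
go([.391,-.0125,.15],np.pi/2)
E
```

```text
time: 28.9
tool_pos: [0.3926, 0.0657, 0.1515]
ee_rot: [3.132, 0.73, 1.567]
wrist_force: [1.4, -0.0, 0.4]
width: 0.085
finger_force: 0.0
time: 29.7
tool_pos: [0.3905, 0.0102, 0.148]
ee_rot: [3.141, 0.002, 1.566]
wrist_force: [-0.3, -0.4, -0.8]
width: 0.0941
finger_force: 0.0
[0.3904406  0.01177869 0.14791409] 320 223 (834, np.float64(0.0512), array([ 0.3905, -0.0131]), array([0.0344, 0.0341]), 89.0)
tool [0.3904 0.0118 0.1479] [3.141e+00 1.000e-03 1.568e+00] shift mm [-24.3   0.6  -2.1] turn [ 0.   0.  -0.2]
```

```bash
python3 -m crank '[[0,[-0.0249,0.0005,0.02],[0,0,0]],[0,[0,0,0.045],[0,0,0]],[0,[0,0,0.045],[0,0,0]],[0.3,[0,0,0.012],[0,0,0]],[1,[0,0,0],[0,0,0]],[1,[0,0,0],[0,0,0]],[1,[0,0,0],[0,0,0]],[1,[0,0,0],[0,0,0]]]'
python3 -m crank '[[1,[0,0,0],[0,0,0]],[1,[0,0,0],[0,0,0]],[1,[0,0,0],[0,0,0]],[1,[0,0,0],[0,0,0]],[1,[0,0,-0.034],[0,0,0]],[1,[0,0,-0.045],[0,0,0]],[1,[0,0,-0.045],[0,0,0]],[1,[0,0,-0.05],[0,0,0]]]'
python3 -m crank '[[1,[0,0,0],[0,0,8.2]],[1,[0,0,0],[0,0,8.2]],[1,[0,0,0],[0,0,8.2]],[1,[0,0,0],[0,0,8.2]],[1,[0,0,0],[0,0,8.2]],[1,[0,0,0],[0,0,8.2]],[1,[0,0,0],[0,0,8.2]],[1,[0,0,0],[0,0,8.2]]]'
python3 -m crank '[[1,[0,0,0],[0,0,8.2]],[1,[0,0,0],[0,0,8.2]],[1,[0,0,0],[0,0,8.0]],[1,[0.0334,-0.0255,0],[0,0,0]],[1,[0.0334,-0.0255,0],[0,0,0]],[1,[0.0334,-0.0255,0],[0,0,0]],[1,[0.0334,-0.0255,0],[0,0,0]],[1,[0.0334,-0.0255,0],[0,0,0]]]'
python3 -m crank '[[1,[0,0,0],[0,0,0]],[1,[0,0,0],[0,0,0]]]'
python3 - <<'E'
from h import *
s=vision.snapshot("wrist"); C=cloud(s); go([.5575,.1145,.117],0); print(robot.get_obs()["width"])
im=s["color"]
def faces(xr):
    for x in xr:
        u,v=map(int,proj(s,[x,.11,.108])); r=C[v]; k=np.where((np.abs(r[:,2]-.1075)<.004))[0]; j=np.where(np.diff(k)>8)[0]; print(x,[(r[k[i],1].round(4),r[k[i+1],1].round(4)) for i in j])
faces([.585,.59,.595])
h=C[(C[...,2]>.21)&(C[...,2]<.24)&(np.abs(C[...,0]-.557)<.03)&(np.abs(C[...,1]-.115)<.03)]
for z in (.214,.218,.222,.226):
    q=h[np.abs(h[:,2]-z)<.002]; print(z,len(q),q.min(0).round(4) if len(q) else 0,q.max(0).round(4) if len(q) else 0)
save(s,"w9.png")
E
```

```text
time: 30.55
tool_pos: [0.3925, -0.0122, 0.0278]
ee_rot: [3.137, 0.001, 1.571]
wrist_force: [-0.7, -0.9, 0.7]
width: 0.0575
finger_force: 0.0
time: 31.35
tool_pos: [0.3893, -0.0119, 0.1997]
ee_rot: [-3.138, -0.0, 1.57]
wrist_force: [-0.1, 0.1, -1.7]
width: 0.0338
finger_force: 30.0
time: 32.15
tool_pos: [0.39, -0.012, 0.1986]
ee_rot: [-3.14, 0.002, 0.42]
wrist_force: [-0.7, -0.2, -1.8]
width: 0.034
finger_force: 30.0
time: 32.95
tool_pos: [0.5583, 0.1164, 0.1982]
ee_rot: [3.141, 0.003, -0.0]
wrist_force: [-1.1, -0.8, -1.9]
width: 0.0335
finger_force: 30.0
time: 33.15
tool_pos: [0.5572, 0.1156, 0.1974]
ee_rot: [3.141, 0.005, 0.001]
wrist_force: [-0.3, -0.5, -3.2]
width: 0.0337
finger_force: 30.0
tool [0.5569 0.1151 0.1983] [ 3.141e+00  3.000e-03 -0.000e+00] shift mm [ 0.9  0.5 81.3] turn [ 0.1  0.2 -0. ]
0.03382678545019632
0.585 [(np.float64(0.1343), np.float64(0.0991))]
0.59 [(np.float64(0.1342), np.float64(0.0984))]
0.595 [(np.float64(0.1341), np.float64(0.0985))]
0.214 375 [0.5403 0.0873 0.212 ] [0.5713 0.1448 0.216 ]
0.218 376 [0.5405 0.0872 0.216 ] [0.5715 0.1449 0.22  ]
0.222 2083 [0.536  0.0876 0.22  ] [0.5712 0.1449 0.224 ]
0.226 255 [0.5375 0.0873 0.224 ] [0.5708 0.1446 0.2279]
```

View pics/w9.png

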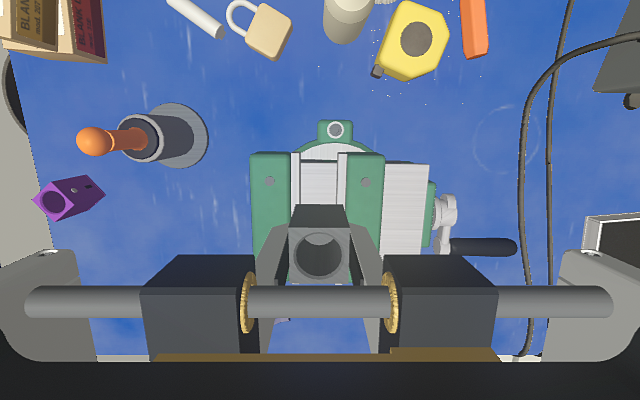

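The jaws are at 35.5 mm — too tight for a safe insertion. Setting black down on the open bench, backing the crank off, then inserting.

```bash
python3 -m crank '[[1,[-0.0334,0.0255,0],[0,0,0]],[1,[-0.0334,0.0255,0],[0,0,0]],[1,[-0.0334,0.0255,0],[0,0,0]],[1,[-0.0334,0.0255,0],[0,0,0]],[1,[-0.0334,0.0255,0],[0,0,0]],[1,[0,0,0.04],[0,0,0]],[1,[0,0,0.05],[0,0,0]],[1,[0,0,0.05],[0,0,0]]]'
python3 -m crank '[[1,[0,0,0.025],[0,0,0]],[1,[0,0,0.006],[0,0,0]],[1,[0,0,0],[0,0,0]]]'
python3 -c "
from h import *
print(tool()[0],robot.get_obs()['wrist_force'])"
```

```text
time: 34.0
tool_pos: [0.3902, -0.0131, 0.0597]
ee_rot: [3.14, -0.005, -0.003]
wrist_force: [0.2, 0.1, -2.1]
width: 0.0337
finger_force: 30.0
time: 34.3
tool_pos: [0.39, -0.0124, 0.029]
ee_rot: [3.141, -0.0, -0.001]
wrist_force: [0.5, 0.5, -1.1]
width: 0.0339
finger_force: 30.0
[ 0.38996584 -0.01243415  0.02895029] [ 0.4636805   0.47799798 -1.13989427]
```

```bash
python3 -m crank '[[1,[0,0,0.002],[0,0,0]],[1,[0,0,0],[0,0,0]],[0.4,[0,0,0],[0,0,0]],[0.4,[0,0,0],[0,0,0]],[0.4,[0,0,0],[0,0,0]],[0.4,[0,0,-0.03],[0,0,0]],[0.2,[0,0,-0.05],[0,0,0]],[0,[0,0,-0.05],[0,0,0]]]'
python3 -m crank '[[0,[0.0348,0.0215,-0.01],[0,0,0]],[0,[0.0348,0.0215,-0.01],[0,0,0]],[0,[0.0348,0.0215,-0.01],[0,0,0]],[0,[0,0,0],[0,0,-8.5]],[0,[0,0,0],[0,0,-8.5]],[0,[0,0,0],[0,0,-8.5]],[0,[0,0,0],[0,0,-8.5]],[0,[0,0,0],[0,0,-8.5]]]'
python3 -m crank '[[0,[0,0,0],[0,0,-8.5]],[0,[0,0,0],[0,0,-8.5]],[0,[0,0,0],[0,0,-8.5]],[0,[0,0,0],[0,0,-8.5]],[0,[0,0,0],[0,0,-8.5]],[0,[0,0,0],[0,0,-5]],[0,[0,0,0],[0,0,0]],[0,[0,0,0],[0,0,0]]]'
python3 - <<'E'
from h import *
s=vision.snapshot("wrist"); C=cloud(s); u,v=map(int,proj(s,[.4945,-.066,.078])); b=C[v-40:v+40,u-40:u+40].reshape(-1,3); b=b[(b[:,2]>.05)&(b[:,1]<-.035)]
print("grip",cv2.minAreaRect(b[:,:2].astype(np.float32)),np.percentile(b[:,2],97))
t=vision.snapshot("top"); D=cloud(t); u,v=map(int,proj(t,[.39,-.0125,.052])); print("blk",box(D,(u-14,v-14,u+14,v+14),.035,.07))
go([.4945,-.0765,.048],np.pi/2)
E
```

```text
time: 35.1
tool_pos: [0.3899, -0.0119, 0.1576]
ee_rot: [-3.141, 0.002, -0.0]
wrist_force: [0.9, -0.1, 0.0]
width: 0.0688
finger_force: 0.0
time: 35.9
tool_pos: [0.4953, -0.0766, 0.1868]
ee_rot: [3.141, -0.0, 0.748]
wrist_force: [-0.5, -0.2, 0.1]
width: 0.0941
finger_force: 0.0
time: 36.7
tool_pos: [0.4952, -0.0766, 0.1868]
ee_rot: [3.141, 0.0, 1.569]
wrist_force: [0.8, 0.1, -0.2]
width: 0.0939
finger_force: 0.0
grip ((0.4923692047595978, -0.07044446468353271), (0.01996946707367897, 0.07033029198646545), 0.27738457918167114) 0.07704708448821088
blk (42, np.float64(0.053), array([ 0.3915, -0.0217]), array([0.0162, 0.0322]), 89.8)
tool [ 0.4951 -0.0766  0.1867] [3.141 0.    1.569] shift mm [ 1.000e-01 -7.000e-01  1.387e+02] turn [ 0.   0.  -0.1]
```

```bash
python3 -m crank '[[0,[0,-0.0012,0.04],[0,0,0]],[0,[0,0,0.049],[0,0,0]],[0.3,[0,0,0.049],[0,0,0]],[1,[0,0,0],[0,0,0]],[1,[0,0,0],[0,0,0]],[1,[0,0,0],[0,0,0]],[1,[0,0,0],[0,0,0]],[1,[0,0,0],[0,0,0]]]'
python3 -m crank '[[1,[0,0,0],[0,0,0]],[1,[0,0,0],[0,0,0]],[1,[0,0,0],[0,0,0]],[1,[0,0,0],[0,0,0]],[1,[0,0,0],[0,0,0]],[1,[0,0,0],[0,0,0]],[1,[0,0,0],[0,0,0]]]'
python3 -m crank '[[1,[0,0.003,0.0153],[0,0,0]],[1,[0,0.0087,0.013],[0,0,0]],[1,[0,0.013,0.0087],[0,0,0]],[1,[0,0.0153,0.003],[0,0,0]],[1,[0,0.0153,-0.003],[0,0,0]],[1,[0,0.013,-0.0087],[0,0,0]],[1,[0,0.0087,-0.013],[0,0,0]],[1,[0,0.003,-0.0153],[0,0,0]]]'
python3 -m crank '[[1,[0,-0.003,-0.0153],[0,0,0]],[1,[0,-0.0087,-0.013],[0,0,0]],[1,[0,-0.013,-0.0087],[0,0,0]],[1,[0,-0.0153,-0.003],[0,0,0]],[1,[0,-0.0153,0.003],[0,0,0]],[1,[0,-0.013,0.0087],[0,0,0]],[1,[0,-0.0087,0.013],[0,0,0]],[1,[0,-0.003,0.0153],[0,0,0]]]'
python3 -m crank '[[1,[0,0.003,0.0153],[0,0,0]],[1,[0,0.0087,0.013],[0,0,0]],[1,[0,0.013,0.0087],[0,0,0]],[1,[0,0.0153,0.003],[0,0,0]],[1,[0,0.0153,-0.003],[0,0,0]],[1,[0,0.013,-0.0087],[0,0,0]],[1,[0,0.0087,-0.013],[0,0,0]],[1,[0,0.003,-0.0153],[0,0,0]]]'
python3 -m crank '[[1,[0,-0.003,-0.0153],[0,0,0]],[1,[0,-0.0087,-0.013],[0,0,0]],[1,[0,-0.013,-0.0087],[0,0,0]],[1,[0,-0.0153,-0.003],[0,0,0]],[1,[0,-0.0153,0.003],[0,0,0]],[1,[0,-0.013,0.0087],[0,0,0]],[1,[0,-0.0087,0.013],[0,0,0]],[1,[0,-0.003,0.0153],[0,0,0]]]'
```

```text
time: 37.6
tool_pos: [0.4958, -0.0771, 0.0514]
ee_rot: [3.137, 0.001, 1.571]
wrist_force: [-0.1, -0.6, 0.3]
width: 0.0494
finger_force: 0.0
time: 38.3
tool_pos: [0.4944, -0.0766, 0.0488]
ee_rot: [3.14, 0.0, 1.571]
wrist_force: [3.1, -0.8, -1.1]
width: 0.0195
finger_force: 30.0
time: 39.1
tool_pos: [0.5742, -0.0777, 0.047]
ee_rot: [-3.14, 0.002, 1.57]
wrist_force: [2.8, -1.8, -4.6]
width: 0.0194
finger_force: 30.0
time: 39.9
tool_pos: [0.4943, -0.0766, 0.0496]
ee_rot: [3.138, 0.0, 1.57]
wrist_force: [5.9, 1.0, 1.4]
width: 0.0201
finger_force: 30.0
time: 40.7
tool_pos: [0.5742, -0.0777, 0.047]
ee_rot: [-3.141, 0.002, 1.57]
wrist_force: [2.8, -2.3, -3.5]
width: 0.0197
finger_force: 30.0
time: 41.5
tool_pos: [0.4943, -0.0767, 0.0496]
ee_rot: [3.138, 0.0, 1.57]
wrist_force: [6.5, 0.6, 0.9]
width: 0.0195
finger_force: 30.0
```

```bash
python3 -m crank '[[0.4,[0,0,0],[0,0,0]],[0.4,[0,0,0],[0,0,0]],[0.4,[0,0,0],[0,0,0]],[0.4,[0,0,0],[0,0,0]],[0.4,[0,0,-0.03],[0,0,0]],[0.2,[0,0,-0.05],[0,0,0]],[0,[0,0,-0.05],[0,0,0]],[0,[0.02,-0.035,0],[0,0,0]]]'
python3 -m crank '[[0,[0.022,-0.035,0],[0,0,0]],[0,[0.022,-0.0345,0],[0,0,0]],[0,[0,0,0],[0,0,0]],[0,[0,0,0],[0,0,0]]]'
python3 - <<'E'
from h import *
s=vision.snapshot("wrist"); C=cloud(s); u,v=map(int,proj(s,[.39,-.0125,.052])); r=box(C,(u-45,v-40,u+45,v+40),.04,.07); print(r)
go([r[2][0],r[2][1],.026],np.pi/2)
E
```

```text
time: 42.3
tool_pos: [0.4653, -0.059, 0.1878]
ee_rot: [3.125, 0.005, 1.569]
wrist_force: [0.4, 0.9, 0.9]
width: 0.077
finger_force: 0.0
time: 42.7
tool_pos: [0.3893, -0.0124, 0.1792]
ee_rot: [3.14, 0.001, 1.571]
wrist_force: [1.0, 0.1, -0.1]
width: 0.0939
finger_force: 0.0
(654, np.float64(0.0514), array([ 0.3889, -0.0115]), array([0.0335, 0.0346]), 0.0)
tool [ 0.3899 -0.0128  0.1791] [3.140e+00 1.000e-03 1.571e+00] shift mm [  1.4  -1.2 153.1] turn [0.1 0.  0. ]
```

```bash
python3 -m crank '[[0,[0.001,-0.001,0.03],[0,0,0]],[0,[0,0,0.045],[0,0,0]],[0,[0,0,0.045],[0,0,0]],[0.3,[0,0,0.033],[0,0,0]],[1,[0,0,0],[0,0,0]],[1,[0,0,0],[0,0,0]],[1,[0,0,0],[0,0,0]],[1,[0,0,0],[0,0,0]]]'
python3 -m crank '[[1,[0,0,0],[0,0,0]],[1,[0,0,0],[0,0,0]],[1,[0,0,0],[0,0,0]],[1,[0,0,0],[0,0,0]],[1,[0,0,-0.034],[0,0,0]],[1,[0,0,-0.045],[0,0,0]],[1,[0,0,-0.045],[0,0,0]],[1,[0,0,-0.05],[0,0,0]]]'
python3 -m crank '[[1,[0,0,0],[0,0,8.2]],[1,[0,0,0],[0,0,8.2]],[1,[0,0,0],[0,0,8.2]],[1,[0,0,0],[0,0,8.2]],[1,[0,0,0],[0,0,8.2]],[1,[0,0,0],[0,0,8.2]],[1,[0,0,0],[0,0,8.2]],[1,[0,0,0],[0,0,8.2]]]'
python3 -m crank '[[1,[0,0,0],[0,0,8.2]],[1,[0,0,0],[0,0,8.2]],[1,[0,0,0],[0,0,8.0]],[1,[0.0337,-0.0251,0],[0,0,0]],[1,[0.0337,-0.0251,0],[0,0,0]],[1,[0.0337,-0.0251,0],[0,0,0]],[1,[0.0337,-0.0251,0],[0,0,0]],[1,[0.0337,-0.0251,0],[0,0,0]]]'
python3 -m crank '[[1,[0,0,0],[0,0,0]],[1,[0,0,0],[0,0,0]]]'
python3 - <<'E'
from h import *
s=vision.snapshot("wrist"); C=cloud(s); go([.5575,.113,.115],0); print(robot.get_obs()["width"])
for x in (.585,.59,.595):
        u,v=map(int,proj(s,[x,.11,.108])); r=C[v]; k=np.where((np.abs(r[:,2]-.1075)<.004))[0]; j=np.where(np.diff(k)>8)[0]; print(x,[(r[k[i],1].round(4),r[k[i+1],1].round(4)) for i in j])
# held block: dark bright edges at its top face row
u,v=map(int,proj(s,[.557,.113,.222])); r=C[v-20:v+20,u-60:u+60].reshape(-1,3); r=r[np.abs(r[:,2]-.222)<.004]; print(v,u,r[:,1].min(),r[:,1].max())
E
```

```text
time: 43.55
tool_pos: [0.3906, -0.0121, 0.028]
ee_rot: [3.137, 0.001, 1.57]
wrist_force: [-0.7, 0.6, 0.7]
width: 0.0575
finger_force: 0.0
time: 44.35
tool_pos: [0.3869, -0.0113, 0.1997]
ee_rot: [-3.138, -0.0, 1.571]
wrist_force: [1.7, -0.6, -1.9]
width: 0.0337
finger_force: 30.0
time: 45.15
tool_pos: [0.3876, -0.0115, 0.1986]
ee_rot: [-3.14, 0.002, 0.42]
wrist_force: [-0.3, -0.1, -1.8]
width: 0.0337
finger_force: 30.0
time: 45.95
tool_pos: [0.5574, 0.115, 0.1982]
ee_rot: [3.141, 0.003, 0.0]
wrist_force: [0.1, 0.3, -1.8]
width: 0.0336
finger_force: 30.0
time: 46.15
tool_pos: [0.5563, 0.1142, 0.1974]
ee_rot: [3.141, 0.005, 0.001]
wrist_force: [0.3, -0.7, -1.3]
width: 0.0338
finger_force: 30.0
tool [0.556  0.1137 0.1983] [3.141e+00 3.000e-03 0.000e+00] shift mm [ 1.7  0.6 83.3] turn [0.1 0.2 0. ]
0.033677849419663855
0.585 [(np.float64(0.1346), np.float64(0.0888))]
0.59 [(np.float64(0.1346), np.float64(0.0888))]
0.595 [(np.float64(0.1345), np.float64(0.0889))]
248 321 0.08598631751225001 0.14361492034022524
```

```bash
python3 -m crank '[[1,[0.001,0.001,0.03],[0,0,0]],[1,[0,0,0.03],[0,0,0]],[1,[0,0,0.014],[0,0,0]],[1,[0,0,0.009],[0,0,0]],[1,[0,0,0],[0,0,0]],[1,[0,0,0],[0,0,0]]]'
python3 - <<'E'
from h import *
s=vision.snapshot("side"); save(s,"side_c.png",(220,150,400,300),4); print(tool()[0])
E
```

```text
time: 46.8
tool_pos: [0.5586, 0.1127, 0.1182]
ee_rot: [-3.141, -0.002, -0.001]
wrist_force: [1.5, 0.4, -1.5]
width: 0.0339
finger_force: 30.0
[0.55888571 0.11282791 0.11853617]
```

View pics/side_c.png

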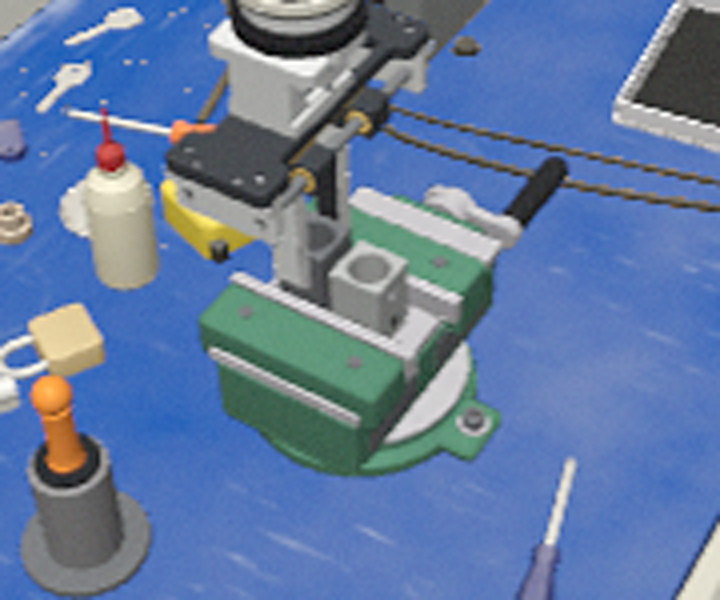

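Black (315,250) sits squarely in the gap next to nickel (368,285); lowering the last 4 mm and releasing.

```bash
python3 -m crank '[[1,[0,0,0.002],[0,0,0]],[1,[0,0,0.0015],[0,0,0]],[1,[0,0,0],[0,0,0]],[0.5,[0,0,0],[0,0,0]],[0.5,[0,0,0],[0,0,0]],[0.5,[0,0,0],[0,0,0]],[0.5,[0,0,0],[0,0,0]]]'
python3 -m crank '[[0.4,[0,0,-0.02],[0,0,0]],[0.4,[0,0,-0.04],[0,0,0]],[0,[0,0,-0.05],[0,0,0]],[0,[-0.012,0.045,-0.01],[0,0,0]],[0,[-0.012,0.045,0],[0,0,0]],[0,[-0.013,0.045,0],[0,0,0]],[0,[0,0,0],[0,0,-8.5]],[0,[0,0,0],[0,0,-8.5]]]'
python3 -m crank '[[0,[0,0,0],[0,0,-8.5]],[0,[0,0,0],[0,0,-8.5]],[0,[0,0,0],[0,0,-8.5]],[0,[0,0,0],[0,0,-8.5]],[0,[0,0,0],[0,0,-8.5]],[0,[0,0,0],[0,0,-8.5]],[0,[0,0,0],[0,0,-8.5]],[0,[0,0,0],[0,0,-8.5]]]'
python3 -m crank '[[0,[0,0,0],[0,0,-5]],[0,[0,0,0],[0,0,0]],[0,[0,0,0],[0,0,0]]]'
python3 - <<'E'
from h import *
s=vision.snapshot("wrist"); C=cloud(s); go([.4943,-.0767,.049],np.pi/2)
h=C[(C[...,2]>.132)&(C[...,2]<.16)&(np.abs(C[...,0]-.535)<.06)&(np.abs(C[...,1]-.112)<.04)]
for n,m in(("nick",h[:,0]<.536),("blk",h[:,0]>=.536)):
    q=h[m]; print(n,len(q),q.min(0).round(4),q.max(0).round(4),np.median(q[:,2]))
E
```

```text
time: 47.55
tool_pos: [0.5579, 0.1129, 0.1131]
ee_rot: [3.141, 0.0, -0.0]
wrist_force: [-0.6, -0.3, 0.1]
width: 0.0469
finger_force: 0.0
time: 48.35
tool_pos: [0.5205, -0.0238, 0.2333]
ee_rot: [3.141, -0.0, 0.299]
wrist_force: [0.2, 0.9, 0.0]
width: 0.0936
finger_force: 0.0
time: 49.15
tool_pos: [0.5208, -0.0221, 0.2331]
ee_rot: [-3.142, 0.0, 1.489]
wrist_force: [0.1, -0.1, -0.6]
width: 0.0935
finger_force: 0.0
time: 49.45
tool_pos: [0.5209, -0.0221, 0.2331]
ee_rot: [-3.142, 0.0, 1.569]
wrist_force: [0.0, -0.2, 0.2]
width: 0.094
finger_force: 0.0
tool [ 0.5209 -0.0221  0.2331] [-3.142  0.     1.569] shift mm [-54.6 -26.5 184.1] turn [-0.   0.  -0.1]
nick 1148 [0.4968 0.0994 0.1321] [0.5309 0.1341 0.142 ] 0.13967403119493516
blk 1129 [0.5391 0.0963 0.1321] [0.5732 0.1304 0.1422] 0.13968542700599287
```

Both blocks stand flat (tops 139.7 mm). Winding the crank.

```bash
python3 -m crank '[[0,[-0.027,-0.013,0.01],[0,0,0]],[0,[-0.0275,-0.0135,0.03],[0,0,0]],[0,[0,0,0.048],[0,0,0]],[0.3,[0,0,0.048],[0,0,0]],[1,[0,0,0.048],[0,0,0]],[1,[0,0,0],[0,0,0]],[1,[0,0,0],[0,0,0]],[1,[0,0,0],[0,0,0]]]'
python3 -m crank '[[1,[0,0,0],[0,0,0]],[1,[0,0,0],[0,0,0]],[1,[0,0,0],[0,0,0]],[1,[0,0,0],[0,0,0]],[1,[0,0,0],[0,0,0]],[1,[0,0,0],[0,0,0]],[1,[0,0,0],[0,0,0]]]'
python3 -m crank '[[1,[0,0.003,-0.0153],[0,0,0]],[1,[0,0.0087,-0.013],[0,0,0]],[1,[0,0.013,-0.0087],[0,0,0]],[1,[0,0.0153,-0.003],[0,0,0]],[1,[0,0.0153,0.003],[0,0,0]],[1,[0,0.013,0.0087],[0,0,0]],[1,[0,0.0087,0.013],[0,0,0]],[1,[0,0.003,0.0153],[0,0,0]]]'
python3 -m crank '[[1,[0,-0.003,0.0153],[0,0,0]],[1,[0,-0.0087,0.013],[0,0,0]],[1,[0,-0.013,0.0087],[0,0,0]],[1,[0,-0.0153,0.003],[0,0,0]],[1,[0,-0.0153,-0.003],[0,0,0]],[1,[0,-0.013,-0.0087],[0,0,0]],[1,[0,-0.0087,-0.013],[0,0,0]],[1,[0,-0.003,-0.0153],[0,0,0]]]'
python3 -m crank '[[1,[0,0.003,-0.0153],[0,0,0]],[1,[0,0.0087,-0.013],[0,0,0]],[1,[0,0.013,-0.0087],[0,0,0]],[1,[0,0.0153,-0.003],[0,0,0]],[1,[0,0.0153,0.003],[0,0,0]],[1,[0,0.013,0.0087],[0,0,0]],[1,[0,0.0087,0.013],[0,0,0]],[1,[0,0.003,0.0153],[0,0,0]]]'
python3 -m crank '[[1,[0,-0.003,0.0153],[0,0,0]],[1,[0,-0.0087,0.013],[0,0,0]],[1,[0,-0.013,0.0087],[0,0,0]],[1,[0,-0.0153,0.003],[0,0,0]],[1,[0,-0.0153,-0.003],[0,0,0]],[1,[0,-0.013,-0.0087],[0,0,0]],[1,[0,-0.0087,-0.013],[0,0,0]],[1,[0,-0.003,-0.0153],[0,0,0]]]'
python3 -c "
from h import *
s=vision.snapshot('side'); save(s,'side_d.png',(250,180,370,290),5); print(tool()[0])"
```

```text
time: 50.3
tool_pos: [0.497, -0.0772, 0.0527]
ee_rot: [3.136, 0.002, 1.57]
wrist_force: [0.7, -0.3, 1.1]
width: 0.0573
finger_force: 0.0
time: 51.0
tool_pos: [0.4946, -0.0766, 0.0493]
ee_rot: [3.141, 0.0, 1.571]
wrist_force: [-0.0, 0.4, 0.5]
width: 0.0198
finger_force: 30.0
time: 51.8
tool_pos: [0.5745, -0.0776, 0.0484]
ee_rot: [-3.141, 0.002, 1.571]
wrist_force: [-5.4, -4.1, 3.6]
width: 0.0194
finger_force: 30.0
time: 52.6
tool_pos: [0.4945, -0.0765, 0.0483]
ee_rot: [3.139, -0.0, 1.57]
wrist_force: [6.1, -0.8, -4.3]
width: 0.0195
finger_force: 30.0
time: 53.4
tool_pos: [0.5744, -0.0776, 0.0476]
ee_rot: [-3.141, 0.002, 1.57]
wrist_force: [-4.1, -5.5, 2.5]
width: 0.0195
finger_force: 30.0
time: 54.2
tool_pos: [0.4945, -0.0765, 0.0479]
ee_rot: [3.139, -0.0, 1.57]
wrist_force: [7.3, -3.9, -3.2]
width: 0.0197
finger_force: 30.0
[ 0.49460473 -0.07659671  0.05029186]
```

View pics/side_d.png

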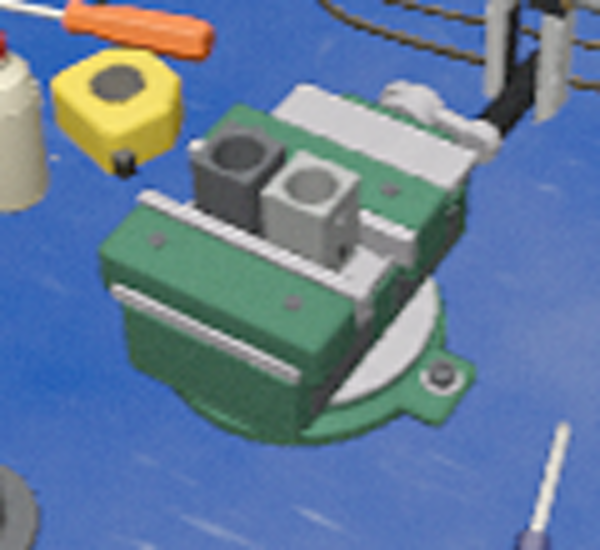

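Both stand upright in the jaws. I have now viewed 15 pictures, one more than the limit of 14; I will work from numbers alone from here.

```bash
python3 -m crank '[[1,[0,0.003,-0.0153],[0,0,0]],[1,[0,0.0087,-0.013],[0,0,0]],[1,[0,0.013,-0.0087],[0,0,0]],[1,[0,0.0153,-0.003],[0,0,0]],[1,[0,0.0153,0.003],[0,0,0]],[1,[0,0.013,0.0087],[0,0,0]],[1,[0,0.0087,0.013],[0,0,0]],[1,[0,0.003,0.0153],[0,0,0]]]'
python3 -m crank '[[1,[0,-0.003,0.0153],[0,0,0]],[1,[0,-0.0087,0.013],[0,0,0]],[1,[0,-0.013,0.0087],[0,0,0]],[1,[0,-0.0153,0.003],[0,0,0]],[1,[0,-0.0153,-0.003],[0,0,0]],[1,[0,-0.013,-0.0087],[0,0,0]],[1,[0,-0.0087,-0.013],[0,0,0]],[1,[0,-0.003,-0.0153],[0,0,0]]]'
python3 -m crank '[[1,[0,0.003,-0.0153],[0,0,0]],[1,[0,0.0087,-0.013],[0,0,0]],[1,[0,0.013,-0.0087],[0,0,0]],[1,[0,0.0153,-0.003],[0,0,0]],[1,[0,0.003,0],[0,0,0]],[1,[0,0,0],[0,0,0]]]'
python3 - <<'E'
from h import *
s=vision.snapshot("wrist"); C=cloud(s); print(tool()[0])
s=vision.snapshot("side"); C=cloud(s)
h=C[(C[...,2]>.132)&(C[...,2]<.16)&(np.abs(C[...,0]-.535)<.06)&(np.abs(C[...,1]-.112)<.04)]
for n,m in(("nick",h[:,0]<.536),("blk",h[:,0]>=.536)):
    q=h[m]; print(n,len(q),q.min(0).round(4),q.max(0).round(4),np.median(q[:,2]))
E
```

```text
time: 55.05
tool_pos: [0.5745, -0.0776, 0.0472]
ee_rot: [-3.141, 0.002, 1.57]
wrist_force: [-2.8, -4.8, 2.9]
width: 0.02
finger_force: 30.0
time: 55.85
tool_pos: [0.4945, -0.0766, 0.0474]
ee_rot: [3.14, -0.0, 1.57]
wrist_force: [8.1, -3.2, -4.1]
width: 0.0196
finger_force: 30.1
time: 56.45
tool_pos: [0.5383, -0.0774, 0.0907]
ee_rot: [3.139, 0.002, 1.57]
wrist_force: [-0.8, -3.8, 15.2]
width: 0.0196
finger_force: 30.0
[ 0.53827746 -0.07736242  0.09070238]
nick 140 [0.4989 0.0988 0.132 ] [0.5336 0.1369 0.1429] 0.13885482318014325
blk 138 [0.5402 0.0977 0.1322] [0.5765 0.1346 0.1428] 0.13865453989422716
```

```bash
python3 -m crank '[[0.4,[0,0,0],[0,0,0]],[0.4,[0,0,0],[0,0,0]],[0.4,[0,0,0],[0,0,0]],[0.4,[0,0,0],[0,0,0]],[0.4,[0,0,-0.03],[0,0,0]],[0.4,[0,0,-0.05],[0,0,0]],[0,[0,0,-0.05],[0,0,0]],[0,[0,0,-0.05],[0,0,0]]]'
python3 -m crank '[[0,[0.0455,0.0085,0],[0,0,0]],[0,[0.0455,0.0085,0],[0,0,0]],[0,[0.0455,0.0085,0],[0,0,0]],[0,[0.0455,0.0085,0],[0,0,0]],[0,[0.0455,0.0085,0],[0,0,0]],[0,[0.0455,0.0085,0],[0,0,0]],[0,[0.0455,0.0085,0],[0,0,0]],[0,[0.0455,0.0085,0],[0,0,0]]]'
python3 -m crank '[[0,[0,0,0],[0,0,0]],[0,[0,0,0],[0,0,0]]]'
cat >> h.py <<'E'
def brush(s):
    C=cloud(s); m=cv2.inRange(cv2.cvtColor(s["color"],cv2.COLOR_RGB2HSV),(5,150,90),(18,255,255))>0
    m&=(np.abs(C[...,0]-.6)<.12)&(np.abs(C[...,1]-.29)<.12); q=C[m]
    for lo in np.arange(.085,.155,.01):
        z=q[(q[:,2]>=lo)&(q[:,2]<lo+.01)]
        if len(z)>5: print("orange",lo.round(3),len(z),z.min(0).round(4)[:2],z.max(0).round(4)[:2],"mid",((z.min(0)+z.max(0))/2).round(4)[:2])
    r=C[(np.abs(C[...,2]-.0825)<.004)&(np.abs(C[...,0]-.6)<.1)&(np.abs(C[...,1]-.29)<.1)]
    print("rim/disc",len(r),r.min(0).round(4),r.max(0).round(4))
    b=C[(C[...,2]>.004)&(C[...,2]<.02)&(np.abs(C[...,0]-.6)<.1)&(np.abs(C[...,1]-.29)<.07)]; print("base",b.min(0).round(3),b.max(0).round(3))
E
python3 - <<'E'
from h import *
s=vision.snapshot("wrist"); brush(s); print(tool()[0]); s=vision.snapshot("side"); print("side"); brush(s)
E
```

```text
time: 57.35
tool_pos: [0.5368, -0.0761, 0.27]
ee_rot: [-3.14, -0.001, 1.571]
wrist_force: [0.5, -0.6, -0.1]
width: 0.0693
finger_force: 0.0
time: 58.15
tool_pos: [0.6051, 0.2895, 0.2681]
ee_rot: [-3.14, 0.0, 1.571]
wrist_force: [0.3, -0.6, -0.2]
width: 0.0944
finger_force: 0.0
time: 58.35
tool_pos: [0.6049, 0.2885, 0.2671]
ee_rot: [-3.139, 0.001, 1.573]
wrist_force: [0.5, 0.5, -0.5]
width: 0.0941
finger_force: 0.0
orange 0.085 40 [0.6033 0.2949] [0.6231 0.3036] mid [0.6132 0.2993]
orange 0.135 54 [0.6024 0.2845] [0.6235 0.3042] mid [0.6129 0.2943]
orange 0.145 283 [0.6034 0.2835] [0.6233 0.3031] mid [0.6134 0.2933]
rim/disc 642 [0.5907 0.2728 0.0785] [0.6996 0.3894 0.0865]
base [0.575 0.256 0.004] [0.653 0.333 0.019]
[0.60515437 0.28724036 0.26802714]
side
orange 0.085 36 [0.6042 0.2843] [0.6233 0.3026] mid [0.6138 0.2934]
orange 0.095 19 [0.6064 0.2892] [0.6172 0.3012] mid [0.6118 0.2952]
orange 0.105 19 [0.6066 0.2869] [0.6149 0.3005] mid [0.6108 0.2937]
orange 0.115 17 [0.6065 0.2896] [0.6145 0.3002] mid [0.6105 0.2949]
orange 0.125 16 [0.6058 0.2894] [0.6138 0.3009] mid [0.6098 0.2951]
orange 0.135 23 [0.6042 0.2861] [0.6149 0.3038] mid [0.6096 0.2949]
orange 0.145 47 [0.6044 0.2847] [0.6194 0.3028] mid [0.6119 0.2937]
rim/disc 176 [0.5919 0.2707 0.0786] [0.6999 0.3813 0.0865]
base [0.502 0.253 0.004] [0.655 0.332 0.02 ]
```

```bash
python3 -m crank '[[0,[0.003,0.004,0.03],[0,0,0]],[0,[0.003,0.004,0.04],[0,0,0]],[0,[0,0,0.045],[0,0,0]],[0,[0,0,0.045],[0,0,0]],[0,[0,0,0.013],[0,0,0]],[0.3,[0,0,0],[0,0,0]],[0.3,[0,0,0],[0,0,0]],[0.5,[0,0,0],[0,0,0]]]'
python3 -c "
from h import *
go([.613,.2937,.093],np.pi/2)"
python3 -m crank '[[1,[0,0,0],[0,0,0]],[1,[0,0,0],[0,0,0]],[1,[0,0,0],[0,0,0]],[1,[0,0,0],[0,0,0]],[1,[0,0,0],[0,0,0]],[1,[0,0,0],[0,0,0]],[1,[0,0,0],[0,0,0]],[1,[0,0,0],[0,0,0]]]'
```

```text
time: 59.25
tool_pos: [0.6156, 0.2938, 0.1005]
ee_rot: [3.135, -0.002, 1.57]
wrist_force: [0.5, 0.5, 0.9]
width: 0.0731
finger_force: 0.0
tool [0.6156 0.2938 0.1005] [ 3.135e+00 -2.000e-03  1.570e+00] shift mm [-0.1 -2.6  7.5] turn [ 0.4 -0.1 -0. ]
time: 60.05
tool_pos: [0.6134, 0.2933, 0.096]
ee_rot: [-3.141, 0.0, 1.571]
wrist_force: [0.6, -0.1, 0.6]
width: 0.0213
finger_force: 30.0
```

Width 21 mm means the pads' tops touch the ball; regrasping 6 mm lower.

```bash
python3 -m crank '[[0.6,[0,0,0],[0,0,0]],[0.6,[0,0,0],[0,0,0]],[0.6,[0,0,0],[0,0,0]],[0.6,[0,0,0.006],[0,0,0]],[0.6,[0,0,0],[0,0,0]],[0.6,[0,0,0],[0,0,0]]]'
python3 -m crank '[[1,[0,0,0],[0,0,0]],[1,[0,0,0],[0,0,0]],[1,[0,0,0],[0,0,0]],[1,[0,0,0],[0,0,0]],[1,[0,0,0],[0,0,0]],[1,[0,0,0],[0,0,0]]]'
python3 -c "
from h import *
s=vision.snapshot('side'); brush(s)"
```

```text
time: 60.65
tool_pos: [0.6131, 0.2932, 0.0895]
ee_rot: [-3.141, 0.001, 1.571]
wrist_force: [-0.6, 0.4, 0.1]
width: 0.0379
finger_force: 0.0
time: 61.25
tool_pos: [0.6136, 0.2934, 0.0903]
ee_rot: [3.141, -0.0, 1.571]
wrist_force: [0.1, -0.5, 0.1]
width: 0.0214
finger_force: 30.0
orange 0.085 15 [0.6081 0.2982] [0.6189 0.303 ] mid [0.6135 0.3006]
orange 0.095 12 [0.609  0.2977] [0.6181 0.3008] mid [0.6136 0.2992]
orange 0.105 9 [0.6092 0.2976] [0.6175 0.301 ] mid [0.6134 0.2993]
orange 0.115 12 [0.6079 0.2979] [0.6184 0.3009] mid [0.6131 0.2994]
orange 0.125 9 [0.6088 0.298 ] [0.6157 0.3014] mid [0.6122 0.2997]
orange 0.135 15 [0.6063 0.2978] [0.6216 0.3032] mid [0.614  0.3005]
orange 0.145 7 [0.6088 0.2975] [0.6156 0.3016] mid [0.6122 0.2995]
rim/disc 131 [0.5914 0.2746 0.0785] [0.6994 0.3816 0.0864]
base [0.505 0.253 0.004] [0.687 0.332 0.02 ]
```

```bash
python3 -m crank '[[1,[0,0,-0.01],[0,0,0]],[1,[0,0,-0.025],[0,0,0]],[1,[0,0,-0.035],[0,0,0]],[1,[0,0,-0.045],[0,0,0]],[1,[0,0,-0.045],[0,0,0]],[1,[0,0,-0.04],[0,0,0]],[1,[0,0,0],[0,0,0]],[1,[0,0,0],[0,0,0]]]'
cat >> h.py <<'E'
def held(s):   # axis of the held brush from orange+bristle points near the tool
    C=cloud(s); p=tool()[0]; d=C-p
    m=(np.hypot(d[...,0],d[...,1])<.03)&(d[...,2]>-.09)&(d[...,2]<.07); q=C[m]; col=s["color"][m]
    o=cv2.inRange(cv2.cvtColor(col[None],cv2.COLOR_RGB2HSV),(5,150,90),(18,255,255))[0]>0
    for lo in np.arange(-.09,.07,.01):
        w=(q[:,2]-p[2]>=lo)&(q[:,2]-p[2]<lo+.01)
        if w.sum()>4: print(round(lo,2),w.sum(),o[w].sum(),((q[w].min(0)+q[w].max(0))/2-p)[:2].round(4),(q[w].max(0)-q[w].min(0))[:2].round(4))
E
python3 - <<'E'
from h import *
print(tool()[0]); print("side");held(vision.snapshot("side")); print("top"); held(vision.snapshot("top"))
E
```

```text
time: 62.1
tool_pos: [0.6138, 0.2935, 0.2921]
ee_rot: [3.138, -0.001, 1.571]
wrist_force: [0.3, 0.5, -0.6]
width: 0.0216
finger_force: 30.0
[0.61376438 0.29353305 0.29209376]
side
-0.08 21 7 [0.0022 0.001 ] [0.0197 0.0211]
-0.07 36 5 [0.0012 0.0003] [0.0197 0.0204]
-0.06 40 4 [0.0008 0.0015] [0.0177 0.0199]
-0.05 40 4 [ 0.0013 -0.0004] [0.0204 0.0211]
-0.04 44 6 [0.0001 0.0007] [0.0175 0.0205]
-0.03 58 2 [0.0006 0.0005] [0.0208 0.0197]
-0.01 120 9 [0.0016 0.0021] [0.0375 0.0329]
-0.0 41 23 [-0.0004  0.0064] [0.034  0.0062]
0.01 92 18 [0.0003 0.0004] [0.0465 0.0196]
0.02 88 19 [0.0006 0.0008] [0.0461 0.0191]
0.03 95 17 [0.0007 0.0003] [0.047  0.0197]
0.04 88 15 [0.0005 0.    ] [0.0479 0.0212]
0.05 115 30 [0.0005 0.0002] [0.0482 0.0204]
0.06 110 20 [0.0009 0.0003] [0.0481 0.0208]
top
-0.08 5 0 [-0.0042 -0.0099] [0.0077 0.0066]
-0.07 12 0 [ 0.0004 -0.0101] [0.0191 0.0091]
-0.06 11 0 [ 0.0013 -0.0114] [0.0186 0.0066]
-0.05 9 0 [ 0.0003 -0.0115] [0.0148 0.0056]
-0.04 6 0 [-0.0017 -0.0126] [0.0113 0.0024]
-0.01 47 0 [ 0.0029 -0.0157] [0.0304 0.0142]
-0.0 14 0 [ 0.003  -0.0146] [0.027  0.0135]
0.01 6 0 [ 0.0174 -0.0106] [0.0093 0.0019]
0.02 6 0 [ 0.0181 -0.0107] [0.0086 0.0004]
0.03 5 0 [ 0.0176 -0.0109] [0.0094 0.0018]
```

The brush hangs straight on the tool axis. Moving over nickel.

```bash
python3 -m crank '[[1,[-0.0353,-0.02,0],[0,0,0]],[1,[-0.0353,-0.02,0],[0,0,0]],[1,[-0.0353,-0.02,0],[0,0,0]],[1,[-0.0353,-0.02,0],[0,0,0]],[1,[-0.0353,-0.02,0],[0,0,0]],[1,[0,0,0],[0,0,0]],[1,[0,0,0],[0,0,0]]]'
cat >> h.py <<'E'
def blocks(s):
    C=cloud(s); h=C[(C[...,2]>.133)&(C[...,2]<.148)&(np.abs(C[...,0]-.535)<.06)&(np.abs(C[...,1]-.115)<.03)]
    for n,m in(("nick",h[:,0]<.535),("blk",h[:,0]>=.535)):
        q=h[m]; print(n,len(q),q.min(0).round(4),q.max(0).round(4),"mid",((q.min(0)+q.max(0))/2).round(4)[:2],np.median(q[:,2]).round(4))
E
python3 - <<'E'
from h import *
print(tool()[0]); blocks(vision.snapshot("wrist")); print("side"); blocks(vision.snapshot("side")); go([.514,.117,.225],np.pi/2)
E
```

```text
time: 62.9
tool_pos: [0.5126, 0.1164, 0.2883]
ee_rot: [-3.139, -0.0, 1.569]
wrist_force: [-0.4, 0.3, -0.5]
width: 0.0218
finger_force: 30.0
[0.51257009 0.11642857 0.28834915]
nick 403 [0.4972 0.1015 0.1331] [0.5312 0.1355 0.142 ] mid [0.5142 0.1185] 0.1395
blk 540 [0.5394 0.1012 0.133 ] [0.5736 0.135  0.1422] mid [0.5565 0.1181] 0.1394
side
nick 134 [0.4991 0.1006 0.133 ] [0.5346 0.1365 0.1422] mid [0.5169 0.1186] 0.1388
blk 128 [0.541  0.0989 0.133 ] [0.576  0.1359 0.1429] mid [0.5585 0.1174] 0.1389
tool [0.5134 0.1175 0.2887] [-3.139 -0.     1.571] shift mm [-0.5  0.8 63.7] turn [-0.1 -0.   0. ]
```

```bash
python3 -m crank '[[1,[0.001,0.0015,0.03],[0,0,0]],[1,[0,0,0.03],[0,0,0]],[1,[0,0,0],[0,0,0]],[1,[0,0,0.012],[0,0,0]],[1,[0,0,0],[0,0,0]]]'
python3 -m crank '[[1,[0,0,0.012],[0,0,0]],[1,[0,0,0.012],[0,0,0]],[1,[0,0,0],[0,0,0]]]'
```

```text
time: 63.5
tool_pos: [0.515, 0.1184, 0.2175]
ee_rot: [-3.141, 0.0, 1.571]
wrist_force: [-0.3, -0.3, 0.7]
width: 0.0212
finger_force: 30.0
time: 63.8
tool_pos: [0.5139, 0.1178, 0.192]
ee_rot: [-3.138, 0.001, 1.571]
wrist_force: [-0.1, 0.2, -0.7]
width: 0.0216
finger_force: 30.0
```

```bash
python3 -m crank '[[1,[0,0,0.012],[0,0,0]],[1,[0,0,0.004],[0,0,0]],[1,[0,0,0],[0,0,0]],[1,[0,0,0],[0,0,0]]]'
python3 -m crank '[[1,[0,0,0.002],[0,0,0]],[1,[0,0,0],[0,0,0]]]'
python3 -m crank '[[1,[0,0,0.0015],[0,0,0]],[1,[0,0,0],[0,0,0]]]'
python3 -m crank '[[1,[0,0,0.001],[0,0,0]],[1,[0,0,0],[0,0,0]]]'
```

```text
time: 64.2
tool_pos: [0.5149, 0.1179, 0.1782]
ee_rot: [3.141, 0.0, 1.571]
wrist_force: [0.1, 0.4, -0.4]
width: 0.0214
finger_force: 30.0
time: 64.4
tool_pos: [0.515, 0.1179, 0.1763]
ee_rot: [3.141, 0.0, 1.571]
wrist_force: [-0.3, 0.1, -1.4]
width: 0.0213
finger_force: 30.0
time: 64.6
tool_pos: [0.5148, 0.1179, 0.1745]
ee_rot: [-3.141, 0.0, 1.571]
wrist_force: [-0.1, -0.2, 0.3]
width: 0.0214
finger_force: 30.0
time: 64.8
tool_pos: [0.5149, 0.1179, 0.1735]
ee_rot: [-3.141, 0.0, 1.571]
wrist_force: [-0.4, -0.1, -1.3]
width: 0.0215
finger_force: 30.0
```

```bash
python3 -m crank '[[1,[0,0,0.001],[0,0,0]],[1,[0,0,0],[0,0,0]]]'
python3 -m crank '[[1,[0,0,0.001],[0,0,0]],[1,[0,0,0],[0,0,0]]]'
python3 -m crank '[[1,[0,0,0.001],[0,0,0]],[1,[0,0,0],[0,0,0]]]'
python3 -m crank '[[1,[0,0,0.001],[0,0,0]],[1,[0,0,0],[0,0,0]]]'
```

```text
time: 65.0
tool_pos: [0.515, 0.1179, 0.1728]
ee_rot: [3.141, 0.0, 1.571]
wrist_force: [0.6, 0.1, -1.6]
width: 0.0218
finger_force: 30.0
time: 65.2
tool_pos: [0.5153, 0.1179, 0.1726]
ee_rot: [3.14, -0.0, 1.571]
wrist_force: [-0.9, 0.4, 3.2]
width: 0.0212
finger_force: 30.0
time: 65.4
tool_pos: [0.5156, 0.118, 0.1725]
ee_rot: [3.139, -0.0, 1.571]
wrist_force: [-0.7, -0.1, 6.8]
width: 0.0215
finger_force: 30.0
time: 65.6
tool_pos: [0.5159, 0.1181, 0.1724]
ee_rot: [3.137, -0.0, 1.571]
wrist_force: [-1.1, 0.4, 8.6]
width: 0.0216
finger_force: 30.0
```

Bottom reached (contact at 172.5 mm as expected). Up-stroke, second scrub, out.

```bash
python3 -m crank '[[1,[0,0,-0.015],[0,0,0]],[1,[0,0,-0.015],[0,0,0]],[1,[0,0,-0.014],[0,0,0]],[1,[0,0,0],[0,0,0]],[1,[0,0,0.015],[0,0,0]],[1,[0,0,0.015],[0,0,0]],[1,[0,0,0.008],[0,0,0]],[1,[0,0,0],[0,0,0]]]'
python3 -m crank '[[1,[0,0,0.003],[0,0,0]],[1,[0,0,0.003],[0,0,0]],[1,[0,0,0],[0,0,0]],[1,[0,0,0],[0,0,0]]]'
python3 -m crank '[[1,[0,0,-0.015],[0,0,0]],[1,[0,0,-0.015],[0,0,0]],[1,[0,0,-0.02],[0,0,0]],[1,[0,0,-0.03],[0,0,0]],[1,[0,0,0],[0,0,0]],[1,[0,0,0],[0,0,0]]]'
python3 - <<'E'
from h import *
print(tool()[0]); blocks(vision.snapshot("wrist")); held(vision.snapshot("side"))
E
```

```text
time: 66.4
tool_pos: [0.5137, 0.1178, 0.1731]
ee_rot: [-3.138, 0.001, 1.571]
wrist_force: [0.2, -0.1, -1.2]
width: 0.0217
finger_force: 30.0
time: 66.8
tool_pos: [0.5157, 0.1181, 0.1724]
ee_rot: [3.138, -0.001, 1.571]
wrist_force: [-2.3, -0.3, 10.6]
width: 0.0214
finger_force: 30.0
time: 67.4
tool_pos: [0.5153, 0.1179, 0.2502]
ee_rot: [3.14, -0.0, 1.571]
wrist_force: [0.3, 0.8, -0.6]
width: 0.0215
finger_force: 30.0
[0.51531229 0.11794975 0.2502224 ]
nick 433 [0.497  0.1046 0.1331] [0.5307 0.1356 0.1416] mid [0.5139 0.1201] 0.1395
blk 708 [0.5392 0.1007 0.1331] [0.5737 0.135  0.1424] mid [0.5565 0.1179] 0.1395
-0.08 17 4 [0.001  0.0018] [0.0196 0.0165]
-0.07 33 3 [0.0011 0.0023] [0.0178 0.0167]
-0.06 31 5 [0.0007 0.0034] [0.0199 0.0166]
-0.05 31 5 [0.0003 0.0023] [0.0185 0.0173]
-0.04 36 6 [0.0003 0.0028] [0.0192 0.0169]
-0.03 38 4 [0.0014 0.0015] [0.0198 0.0182]
-0.01 95 16 [0.0018 0.0041] [0.0366 0.0291]
-0.0 53 25 [0.0008 0.0036] [0.0432 0.0127]
0.01 77 22 [-0.0002  0.0006] [0.0457 0.02  ]
0.02 83 20 [0.0011 0.0007] [0.0464 0.02  ]
0.03 81 23 [ 0.0003 -0.0003] [0.0461 0.0216]
0.04 76 16 [0.0008 0.0003] [0.0467 0.0207]
0.05 105 42 [-0.0003 -0.0006] [0.0448 0.022 ]
0.06 84 14 [0.001  0.0007] [0.0471 0.02  ]
```

```bash
python3 -m crank '[[1,[0,0.021,0],[0,0,0]],[1,[0,0.021,0],[0,0,0]],[1,[0,0,0],[0,0,0]],[1,[0,0,0.02],[0,0,0]],[1,[0,0,0.012],[0,0,0]],[1,[0,0,0.012],[0,0,0]],[1,[0,0,0],[0,0,0]]]'
python3 -m crank '[[1,[0,0,0.015],[0,0,0]],[1,[0,0,0.012],[0,0,0]],[1,[0,0,0],[0,0,0]],[1,[0,0,0],[0,0,0]]]'
python3 -m crank '[[1,[0,0,0.003],[0,0,0]],[1,[0,0,0.003],[0,0,0]],[1,[0,0,0],[0,0,0]],[1,[0,0,0],[0,0,0]]]'
python3 -m crank '[[1,[0,0,0.001],[0,0,0]],[1,[0,0,0],[0,0,0]]]'
python3 -m crank '[[1,[0,0,0.001],[0,0,0]],[1,[0,0,0],[0,0,0]]]'
```

```text
time: 68.2
tool_pos: [0.5551, 0.1178, 0.2027]
ee_rot: [-3.136, 0.001, 1.571]
wrist_force: [0.3, 0.0, -1.1]
width: 0.0215
finger_force: 30.0
time: 68.6
tool_pos: [0.5566, 0.1179, 0.1782]
ee_rot: [-3.141, 0.0, 1.571]
wrist_force: [0.5, 0.7, -0.2]
width: 0.0217
finger_force: 30.0
time: 69.0
tool_pos: [0.557, 0.1179, 0.1729]
ee_rot: [3.141, 0.0, 1.571]
wrist_force: [-0.4, 0.2, 0.0]
width: 0.0214
finger_force: 30.0
time: 69.2
tool_pos: [0.5573, 0.118, 0.1726]
ee_rot: [3.14, -0.0, 1.571]
wrist_force: [-0.7, -0.3, 3.0]
width: 0.0215
finger_force: 30.0
time: 69.4
tool_pos: [0.5576, 0.118, 0.1725]
ee_rot: [3.139, -0.0, 1.571]
wrist_force: [-0.6, 0.9, 5.8]
width: 0.0212
finger_force: 30.0
```

```bash
python3 -m crank '[[1,[0,0,0.001],[0,0,0]],[1,[0,0,-0.015],[0,0,0]],[1,[0,0,-0.015],[0,0,0]],[1,[0,0,-0.014],[0,0,0]],[1,[0,0,0],[0,0,0]],[1,[0,0,0.015],[0,0,0]],[1,[0,0,0.015],[0,0,0]],[1,[0,0,0.008],[0,0,0]]]'
python3 -m crank '[[1,[0,0,0],[0,0,0]],[1,[0,0,0.003],[0,0,0]],[1,[0,0,0.003],[0,0,0]],[1,[0,0,0],[0,0,0]],[1,[0,0,0],[0,0,0]]]'
python3 -m crank '[[1,[0,0,-0.015],[0,0,0]],[1,[0,0,-0.015],[0,0,0]],[1,[0,0,-0.02],[0,0,0]],[1,[0,0,-0.035],[0,0,0]],[1,[0,0,-0.035],[0,0,0]],[1,[0.024,0.008,0],[0,0,0]],[1,[0.024,0.008,0],[0,0,0]],[1,[0,0,0],[0,0,0]]]'
python3 - <<'E'
from h import *
print(tool()[0])
for n in("wrist","side","top"):
    s=vision.snapshot(n); C=cloud(s); m=(np.abs(C[...,2]-.08)<.004)&(np.abs(C[...,0]-.62)<.1)&(np.abs(C[...,1]-.30)<.1)
    k,l,st,ce=cv2.connectedComponentsWithStats(m.astype(np.uint8))
    for i in range(1,k):
        if st[i][4]>40: q=C[l==i]; print(n,st[i][4],q.min(0).round(4)[:2],q.max(0).round(4)[:2],"mid",((q.min(0)+q.max(0))/2).round(4))
    b=C[(C[...,2]>.006)&(C[...,2]<.03)&(np.abs(C[...,0]-.62)<.075)&(np.abs(C[...,1]-.305)<.09)]
    if len(b): print(" base",b.min(0).round(3),b.max(0).round(3))
E
```

```text
time: 70.2
tool_pos: [0.5554, 0.1177, 0.1721]
ee_rot: [-3.136, 0.001, 1.571]
wrist_force: [-0.0, -0.1, 24.5]
width: 0.0215
finger_force: 30.0
time: 70.7
tool_pos: [0.5576, 0.1181, 0.1723]
ee_rot: [3.138, -0.0, 1.571]
wrist_force: [-1.7, 0.3, 10.2]
width: 0.0215
finger_force: 30.0
time: 71.5
tool_pos: [0.5734, 0.1682, 0.2896]
ee_rot: [3.141, -0.001, 1.574]
wrist_force: [0.2, -0.2, -0.4]
width: 0.0213
finger_force: 30.0
[0.57344585 0.16815751 0.28964871]
wrist 73 [0.6972 0.3732] [0.7194 0.3835] mid [0.7083 0.3784 0.08  ]
wrist 818 [0.5895 0.2695] [0.6367 0.3166] mid [0.6131 0.2931 0.0792]
 base [0.574 0.254 0.006] [0.652 0.332 0.03 ]
side 193 [0.5915 0.2696] [0.6392 0.3155] mid [0.6154 0.2925 0.0795]
 base [0.576 0.253 0.006] [0.654 0.333 0.029]
top 107 [0.5916 0.2697] [0.6373 0.3134] mid [0.6145 0.2915 0.0802]
 base [0.545 0.276 0.006] [0.686 0.344 0.029]
```

```bash
python3 -m crank '[[1,[0.0417,0.0133,0],[0,0,0]],[1,[0.0417,0.0133,0],[0,0,0]],[1,[0.0416,0.0134,0],[0,0,0]],[1,[0,0,0],[0,0,0]],[1,[0,0,0],[0,0,0]]]'
python3 - <<'E'
from h import *
s=vision.snapshot("side");held(s)
C=cloud(s);q=C[(np.abs(C[...,2]-.08)<.003)&(np.abs(C[...,0]-.615)<.04)&(np.abs(C[...,1]-.293)<.04)];print(((q.min(0)+q.max(0))/2).round(4))
go([.6135,.2932,.19],np.pi/2)
E
```

```text
time: 72.15
tool_pos: [0.6129, 0.2906, 0.2884]
ee_rot: [-3.14, 0.002, 1.571]
wrist_force: [-0.4, -0.5, 1.5]
width: 0.0215
finger_force: 30.0
-0.08 26 7 [0.0005 0.0006] [0.0183 0.0209]
-0.07 41 8 [0.0007 0.0009] [0.0201 0.0202]
-0.06 41 6 [-0.0014  0.0012] [0.0163 0.0199]
-0.05 38 6 [0.0002 0.0009] [0.0188 0.0212]
-0.04 42 4 [-0.0012  0.0002] [0.0178 0.0209]
-0.03 45 7 [0.0006 0.0005] [0.0203 0.0224]
-0.01 128 17 [-0.0006  0.0023] [0.0362 0.0342]
-0.0 59 21 [0.0001 0.0014] [0.0444 0.0189]
0.01 91 15 [-0.0006  0.0008] [0.0446 0.019 ]
0.02 87 18 [-0.0006  0.0008] [0.0467 0.0194]
0.03 95 18 [-0.0004  0.0013] [0.0461 0.0191]
0.04 94 19 [-0.0006  0.0007] [0.0468 0.0208]
0.05 123 39 [-0.0003  0.0007] [0.0468 0.0197]
0.06 87 2 [0.0003 0.0012] [0.0486 0.0192]
[0.6148 0.2927 0.0798]
tool [0.6129 0.2899 0.2894] [-3.141e+00  1.000e-03  1.570e+00] shift mm [ 3.5  0.7 99.4] turn [-0.   0.1 -0.1]
```

```bash
python3 -m crank '[[1,[0.003,0.0007,0.03],[0,0,0]],[1,[0,0,0.04],[0,0,0]],[1,[0,0,0.03],[0,0,0]],[1,[0,0,0],[0,0,0]],[1,[0,0,0],[0,0,0]]]'
python3 -c "
from h import *
go([.6135,.2932,.19],np.pi/2)"
python3 -m crank '[[1,[0,0,0.025],[0,0,0]],[1,[0,0,0],[0,0,0]],[1,[0,0,0.025],[0,0,0]],[1,[0,0,0],[0,0,0]]]'
python3 -m crank '[[1,[0,0,0.025],[0,0,0]],[1,[0,0,0.015],[0,0,0]],[1,[0,0,0],[0,0,0]],[1,[0,0,0],[0,0,0]]]'
```

```text
time: 72.7
tool_pos: [0.6137, 0.2924, 0.1908]
ee_rot: [3.141, 0.0, 1.569]
wrist_force: [0.2, 1.1, -0.2]
width: 0.0211
finger_force: 30.0
tool [0.6137 0.2924 0.1908] [3.141 0.    1.569] shift mm [ 0.8 -0.2  0.8] turn [ 0.   0.  -0.1]
time: 73.1
tool_pos: [0.613, 0.2933, 0.1391]
ee_rot: [-3.139, 0.001, 1.57]
wrist_force: [-0.5, -0.3, -0.7]
width: 0.0216
finger_force: 30.0
time: 73.5
tool_pos: [0.614, 0.2939, 0.1004]
ee_rot: [3.141, -0.0, 1.57]
wrist_force: [0.9, -0.1, -0.5]
width: 0.0218
finger_force: 30.0
```

```bash
python3 -m crank '[[1,[0,0,0.006],[0,0,0]],[1,[0,0,0.003],[0,0,0]],[1,[0,0,0],[0,0,0]],[1,[0,0,0],[0,0,0]]]'
python3 -m crank '[[1,[0,0,0.001],[0,0,0]],[1,[0,0,0],[0,0,0]]]'
python3 -m crank '[[0.5,[0,0,0],[0,0,0]],[0.5,[0,0,0],[0,0,0]],[0.5,[0,0,0],[0,0,0]],[0.4,[0,0,0],[0,0,0]],[0.4,[0,0,-0.03],[0,0,0]],[0.4,[0,0,-0.05],[0,0,0]],[0,[0,0,-0.05],[0,0,0]],[0,[0,0,-0.04],[0,0,0]]]'
python3 - <<'E'
from h import *
print(tool()[0]); s=vision.snapshot("side"); brush(s)
E
```

```text
time: 73.9
tool_pos: [0.6137, 0.2939, 0.0907]
ee_rot: [3.142, 0.0, 1.571]
wrist_force: [-0.3, -0.4, -1.4]
width: 0.0216
finger_force: 30.0
time: 74.1
tool_pos: [0.614, 0.294, 0.0903]
ee_rot: [3.14, -0.0, 1.571]
wrist_force: [-0.6, 0.6, 0.5]
width: 0.0214
finger_force: 30.0
time: 74.9
tool_pos: [0.6138, 0.294, 0.2632]
ee_rot: [3.139, -0.001, 1.571]
wrist_force: [0.5, -0.8, 0.5]
width: 0.069
finger_force: 0.0
[0.61381866 0.29396542 0.2632081 ]
orange 0.085 36 [0.6043 0.2847] [0.6218 0.3034] mid [0.613  0.2941]
orange 0.095 19 [0.6069 0.2882] [0.617  0.3015] mid [0.612  0.2948]
orange 0.105 20 [0.6072 0.2889] [0.615  0.3011] mid [0.6111 0.295 ]
orange 0.115 16 [0.6065 0.2883] [0.6144 0.3001] mid [0.6105 0.2942]
orange 0.125 15 [0.6067 0.2904] [0.6134 0.3018] mid [0.61   0.2961]
orange 0.135 25 [0.6049 0.287 ] [0.6153 0.3052] mid [0.6101 0.2961]
orange 0.145 45 [0.6049 0.2846] [0.6203 0.302 ] mid [0.6126 0.2933]
rim/disc 164 [0.5914 0.2701 0.0785] [0.6998 0.3805 0.0865]
base [0.575 0.253 0.004] [0.654 0.332 0.019]
```

```bash
python3 -m crank '[[0,[-0.0463,-0.0095,0],[0,0,0]],[0,[-0.0463,-0.0095,0],[0,0,0]],[0,[-0.0463,-0.0095,0],[0,0,0]],[0,[-0.0463,-0.0095,0],[0,0,0]],[0,[-0.0463,-0.0095,0],[0,0,0]],[0,[-0.0463,-0.0095,0],[0,0,0]],[0,[-0.0463,-0.0095,0],[0,0,0]],[0,[-0.0463,-0.0095,0],[0,0,0]]]'
python3 -m crank '[[0,[0,0,0],[0,0,0]],[0,[0,0,0],[0,0,0]]]'
python3 - <<'E'
from h import *
s=vision.snapshot("wrist"); C=cloud(s); b=C[(C[...,2]>.09)&(C[...,2]<.13)&(C[...,1]<-.03)&(C[...,1]>-.11)&(np.abs(C[...,0]-.535)<.05)]
print("grip",cv2.minAreaRect(b[:,:2].astype(np.float32)),np.percentile(b[:,2],97)); go([.5365,-.0766,.09],np.pi/2); blocks(s)
E
```

```text
time: 75.75
tool_pos: [0.5368, -0.0782, 0.2596]
ee_rot: [3.141, 0.0, 1.571]
wrist_force: [0.3, 0.8, 0.5]
width: 0.0936
finger_force: 0.0
time: 75.95
tool_pos: [0.5373, -0.0773, 0.2595]
ee_rot: [3.141, -0.001, 1.568]
wrist_force: [-0.9, 0.3, 0.2]
width: 0.0942
finger_force: 0.0
grip ((0.5362886786460876, -0.06773488223552704), (0.07547296583652496, 0.020956162363290787), 89.89958190917969) 0.11842805016317516
tool [ 0.5375 -0.0763  0.2595] [ 3.142e+00 -1.000e-03  1.570e+00] shift mm [ -0.4  -1.1 169.5] turn [ 0. -0. -0.]
nick 239 [0.4968 0.1004 0.1331] [0.5303 0.104  0.1417] mid [0.5135 0.1022] 0.1392
blk 258 [0.5392 0.0999 0.1331] [0.5728 0.1051 0.1424] mid [0.556  0.1025] 0.1393
```

```bash
python3 -m crank '[[0,[0,-0.001,0.04],[0,0,0]],[0,[0,0,0.045],[0,0,0]],[0,[0,0,0.045],[0,0,0]],[0.3,[0,0,0.04],[0,0,0]],[1,[0,0,0],[0,0,0]],[1,[0,0,0],[0,0,0]],[1,[0,0,0],[0,0,0]],[1,[0,0,0],[0,0,0]]]'
python3 -m crank '[[1,[0,0,0],[0,0,0]],[1,[0,0,0],[0,0,0]],[1,[0,0,0],[0,0,0]],[1,[0,0,0],[0,0,0]],[1,[0,0,0],[0,0,0]],[1,[0,0,0],[0,0,0]],[1,[0,0,0],[0,0,0]]]'
python3 -m crank '[[1,[0,-0.0168,0.003],[0,0,0]],[1,[0,-0.013,0.0087],[0,0,0]],[1,[0,-0.0087,0.013],[0,0,0]],[1,[0,-0.003,0.0153],[0,0,0]]]'
```

```text
time: 76.8
tool_pos: [0.5388, -0.0766, 0.093]
ee_rot: [3.136, 0.001, 1.571]
wrist_force: [-0.1, 0.1, 0.7]
width: 0.0573
finger_force: 0.0
time: 77.5
tool_pos: [0.5367, -0.0766, 0.0897]
ee_rot: [3.141, 0.0, 1.57]
wrist_force: [0.1, -1.4, 1.3]
width: 0.0196
finger_force: 30.0
time: 77.9
tool_pos: [0.4944, -0.076, 0.0498]
ee_rot: [3.141, -0.001, 1.571]
wrist_force: [2.5, 1.0, 0.9]
width: 0.0194
finger_force: 30.0
```

```bash
python3 -m crank '[[1,[0,0.003,0.0153],[0,0,0]],[1,[0,0.0087,0.013],[0,0,0]],[1,[0,0.013,0.0087],[0,0,0]],[1,[0,0.0153,0.003],[0,0,0]],[1,[0,0.0153,-0.003],[0,0,0]],[1,[0,0.013,-0.0087],[0,0,0]],[1,[0,0.0087,-0.013],[0,0,0]],[1,[0,0.003,-0.0153],[0,0,0]]]'
python3 -m crank '[[1,[0,-0.003,-0.0153],[0,0,0]],[1,[0,-0.0087,-0.013],[0,0,0]],[1,[0,-0.013,-0.0087],[0,0,0]],[1,[0,-0.0153,-0.003],[0,0,0]],[1,[0,-0.0153,0.003],[0,0,0]],[1,[0,-0.013,0.0087],[0,0,0]],[1,[0,-0.0087,0.013],[0,0,0]],[1,[0,-0.003,0.0153],[0,0,0]]]'
python3 -m crank '[[1,[0,0.003,0.0153],[0,0,0]],[1,[0,0.0087,0.013],[0,0,0]],[1,[0,0.013,0.0087],[0,0,0]],[1,[0,0.0153,0.003],[0,0,0]],[1,[0,0.0153,-0.003],[0,0,0]],[1,[0,0.013,-0.0087],[0,0,0]],[1,[0,0.0087,-0.013],[0,0,0]],[1,[0,0.003,-0.0153],[0,0,0]]]'
python3 -m crank '[[1,[0,-0.003,-0.0153],[0,0,0]],[1,[0,-0.0087,-0.013],[0,0,0]],[1,[0,-0.013,-0.0087],[0,0,0]],[1,[0,-0.0153,-0.003],[0,0,0]],[1,[0,-0.0153,0.003],[0,0,0]],[1,[0,-0.013,0.0087],[0,0,0]],[1,[0,-0.0087,0.013],[0,0,0]],[1,[0,-0.003,0.0153],[0,0,0]]]'
python3 -m crank '[[1,[0,0.003,0.0153],[0,0,0]],[1,[0,0.0087,0.013],[0,0,0]],[1,[0,0.013,0.0087],[0,0,0]],[1,[0,0.0153,0.003],[0,0,0]],[1,[0,0.0153,-0.003],[0,0,0]],[1,[0,0.013,-0.0087],[0,0,0]],[1,[0,0.0087,-0.013],[0,0,0]],[1,[0,0.003,-0.0153],[0,0,0]]]'
python3 -m crank '[[1,[0,-0.003,-0.0153],[0,0,0]],[1,[0,-0.0087,-0.013],[0,0,0]],[1,[0,-0.013,-0.0087],[0,0,0]],[1,[0,-0.0153,-0.003],[0,0,0]],[1,[0,-0.0153,0.003],[0,0,0]],[1,[0,-0.013,0.0087],[0,0,0]],[1,[0,-0.0087,0.013],[0,0,0]],[1,[0,-0.003,0.0153],[0,0,0]]]'
```

```text
time: 78.7
tool_pos: [0.5745, -0.077, 0.0479]
ee_rot: [-3.138, 0.001, 1.57]
wrist_force: [-0.2, -1.4, -4.2]
width: 0.0196
finger_force: 30.0
time: 79.5
tool_pos: [0.4945, -0.076, 0.0515]
ee_rot: [3.139, -0.0, 1.57]
wrist_force: [2.2, 0.6, 0.7]
width: 0.0195
finger_force: 30.0
time: 80.3
tool_pos: [0.5746, -0.077, 0.0493]
ee_rot: [-3.14, 0.001, 1.57]
wrist_force: [-0.9, -3.0, -4.5]
width: 0.0196
finger_force: 30.0
time: 81.1
tool_pos: [0.4945, -0.076, 0.052]
ee_rot: [3.138, -0.0, 1.571]
wrist_force: [2.2, 0.1, 1.6]
width: 0.0199
finger_force: 30.0
time: 81.9
tool_pos: [0.5746, -0.077, 0.0498]
ee_rot: [-3.141, 0.001, 1.57]
wrist_force: [-0.5, -3.2, -3.8]
width: 0.0193
finger_force: 30.0
time: 82.7
tool_pos: [0.4945, -0.076, 0.0521]
ee_rot: [3.138, -0.0, 1.57]
wrist_force: [3.0, -1.1, 1.8]
width: 0.0198
finger_force: 30.0
```

```bash
python3 -m crank '[[0.4,[0,0,0],[0,0,0]],[0.4,[0,0,0],[0,0,0]],[0.4,[0,0,0],[0,0,0]],[0.4,[0,0,0],[0,0,0]],[0.4,[0,0,-0.03],[0,0,0]],[0.4,[0,0,-0.05],[0,0,0]],[0,[0,0,-0.05],[0,0,0]],[0,[0,0,-0.05],[0,0,0]]]'
python3 -m crank '[[0,[0,0,0],[0,0,8.5]],[0,[0,0,0],[0,0,8.5]],[0,[0,0,0],[0,0,8.5]],[0,[0,0,0],[0,0,8.5]],[0,[0,0,0],[0,0,8.5]],[0,[0,0,0],[0,0,8.5]],[0,[0,0,0],[0,0,8.5]],[0,[0,0,0],[0,0,8.5]]]'
python3 -m crank '[[0,[0,0,0],[0,0,8.5]],[0,[0,0,0],[0,0,8.5]],[0,[0,0,0],[0,0,5]],[0,[0.005,-0.048,0],[0,0,0]],[0,[0.005,-0.048,0],[0,0,0]],[0,[0.005,-0.048,0],[0,0,0]],[0,[0.005,-0.048,0],[0,0,0]],[0,[0,0,0],[0,0,0]]]'
python3 -m crank '[[0,[0,0,0],[0,0,0]]]'
python3 - <<'E'
from h import *
s=vision.snapshot("wrist"); print(tool()[0]); blocks(s); C=cloud(s)
for x in (.585,.59):
        u,v=map(int,proj(s,[x,.11,.108])); r=C[v]; k=np.where((np.abs(r[:,2]-.1075)<.004))[0]; j=np.where(np.diff(k)>8)[0]; print(x,[(r[k[i],1].round(4),r[k[i+1],1].round(4)) for i in j])
t=vision.snapshot("top"); D=cloud(t); print("tray",box(D,(395,200,505,290),.015,.03)); blocks(t)
E
```

```text
time: 83.5
tool_pos: [0.4946, -0.0762, 0.2318]
ee_rot: [-3.141, -0.0, 1.571]
wrist_force: [0.6, -0.1, -0.0]
width: 0.0685
finger_force: 0.0
time: 84.3
tool_pos: [0.495, -0.0763, 0.23]
ee_rot: [-3.141, 0.0, 0.378]
wrist_force: [0.1, -0.6, -0.6]
width: 0.094
finger_force: 0.0
time: 85.1
tool_pos: [0.5146, 0.121, 0.2296]
ee_rot: [-3.139, 0.001, 0.008]
wrist_force: [0.5, -0.8, 0.2]
width: 0.0939
finger_force: 0.0
time: 85.2
tool_pos: [0.5148, 0.1165, 0.2297]
ee_rot: [3.141, 0.001, 0.003]
wrist_force: [-0.5, 0.0, -0.3]
width: 0.0938
finger_force: 0.0
[0.51497716 0.1154148  0.22975906]
nick 772 [0.4974 0.1011 0.1333] [0.5317 0.1349 0.1418] mid [0.5145 0.118 ] 0.1395
blk 809 [0.54   0.1006 0.133 ] [0.5736 0.1343 0.1416] mid [0.5568 0.1175] 0.1396
0.585 [(np.float64(0.1347), np.float64(0.0892))]
0.59 [(np.float64(0.1348), np.float64(0.0883))]
tray (464, np.float64(0.0223), array([ 0.4353, -0.377 ]), array([0.2779, 0.184 ]), 86.7)
nick 35 [0.4987 0.1053 0.137 ] [0.5116 0.131  0.1446] mid [0.5052 0.1181] 0.1402Traceback (most recent call last):
  File "<stdin>", line 5, in <module>
  File "h.py", line 50, in blocks
    q=h[m]; print(n,len(q),q.min(0).round(4),q.max(0).round(4),"mid",((q.min(0)+q.max(0))/2).round(4)[:2],np.median(q[:,2]).round(4))
                           ~~~~~^^^
    return umr_minimum(a, axis, None, out, keepdims, initial, where)
ValueError: zero-size array to reduction operation minimum which has no identity
```

Vise open at 45.5 mm. Picking nickel out.

```bash
python3 -m crank '[[0,[0,-0.002,0.03],[0,0,0]],[0,[0,0,0.04],[0,0,0]],[0,[0,0,0.04],[0,0,0]],[0.3,[0,0,0.005],[0,0,0]],[1,[0,0,0],[0,0,0]],[1,[0,0,0],[0,0,0]],[1,[0,0,0],[0,0,0]],[1,[0,0,0],[0,0,0]]]'
python3 -m crank '[[1,[0,0,0],[0,0,0]],[1,[0,0,0],[0,0,0]],[1,[0,0,0],[0,0,0]],[1,[0,0,0],[0,0,0]]]'
python3 -m crank '[[1,[0,0,-0.02],[0,0,0]],[1,[0,0,-0.04],[0,0,0]],[1,[0,0,-0.045],[0,0,0]],[1,[-0.006,0.044,0],[0,0,0]],[1,[-0.006,0.044,0],[0,0,0]],[1,[-0.006,0.044,0],[0,0,0]],[1,[-0.006,0.044,0],[0,0,0]],[1,[-0.006,0.044,0],[0,0,0]]]'
python3 -m crank '[[1,[-0.006,0.044,0],[0,0,0]],[1,[-0.006,0.044,0],[0,0,0]],[1,[-0.006,0.044,0],[0,0,0]],[1,[-0.006,0.044,0],[0,0,0]],[1,[-0.006,0.044,0],[0,0,0]],[1,[0,0,0],[0,0,0]],[1,[0,0,0],[0,0,0]]]'
python3 - <<'E'
from h import *
for n in("wrist","top"):
    s=vision.snapshot(n); C=cloud(s); m=(np.abs(C[...,2]-.0215)<.006)&(np.abs(C[...,0]-.45)<.16)&(np.abs(C[...,1]+.38)<.2)
    k,l,st,ce=cv2.connectedComponentsWithStats(m.astype(np.uint8),connectivity=8)
    for i in range(1,k):
        if st[i][4]>60: q=C[l==i]; print(n,st[i],np.median(q[:,2]).round(4),q.min(0).round(3)[:2],q.max(0).round(3)[:2],cv2.minAreaRect(q[:,:2].astype(np.float32)))
    hsv=cv2.cvtColor(s["color"],cv2.COLOR_RGB2HSV); w=(hsv[...,2]<70)&(np.abs(C[...,2]-.004)<.005)&(np.abs(C[...,0]-.45)<.16)&(np.abs(C[...,1]+.38)<.2)
    k,l,st,ce=cv2.connectedComponentsWithStats(w.astype(np.uint8))
    for i in range(1,k):
        if st[i][4]>500: q=C[l==i]; print(" mat",st[i][4],np.median(q[:,2]).round(4),q.min(0).round(3)[:2],q.max(0).round(3)[:2],cv2.minAreaRect(q[:,:2].astype(np.float32)))
print(tool()[0],robot.get_obs()["width"])
E
```

```text
time: 86.1
tool_pos: [0.5165, 0.1175, 0.117]
ee_rot: [-3.141, -0.004, -0.0]
wrist_force: [-0.7, 0.3, 0.3]
width: 0.0576
finger_force: 0.0
time: 86.5
tool_pos: [0.5152, 0.1174, 0.1149]
ee_rot: [3.141, -0.0, -0.0]
wrist_force: [-0.8, -0.5, 1.4]
width: 0.0338
finger_force: 29.9
time: 87.3
tool_pos: [0.4842, -0.1038, 0.2189]
ee_rot: [-3.141, 0.001, 0.0]
wrist_force: [1.0, -0.3, -2.1]
width: 0.0336
finger_force: 29.9
time: 88.0
tool_pos: [0.4544, -0.3228, 0.2184]
ee_rot: [-3.139, 0.002, -0.002]
wrist_force: [-0.1, 0.3, -1.7]
width: 0.034
finger_force: 29.9
wrist [ 254  125  200  129 1331] 0.0214 [ 0.353 -0.5  ] [ 0.524 -0.24 ] ((0.4348485469818115, -0.3710131049156189), (0.17179739475250244, 0.24939198791980743), 5.018637657165527)
wrist [434 136   8  77 281] 0.0214 [ 0.411 -0.483] [ 0.511 -0.468] ((0.46085336804389954, -0.47509896755218506), (0.10050756484270096, 0.004961912054568529), 6.111259937286377)
top [404 227  20  54 101] 0.0217 [ 0.363 -0.29 ] [ 0.51  -0.242] ((0.43764618039131165, -0.2655890882015228), (0.14903491735458374, 0.03564038127660751), 5.155846118927002)
top [470 255   7  35  61] 0.0217 [ 0.34  -0.433] [ 0.433 -0.419] ((0.38614723086357117, -0.42426827549934387), (0.09297322481870651, 0.011756211519241333), 3.41191029548645)
 mat 1159 0.0047 [ 0.372 -0.362] [ 0.513 -0.253] ((0.44205939769744873, -0.30960750579833984), (0.13791432976722717, 0.10437031090259552), 5.187861919403076)
[ 0.45508392 -0.32140956  0.21915076] 0.033798173915915546
```

Tray centre is about (0.437, −0.338), turned 5°. Placing nickel at (0.47, −0.338).

```bash
python3 -m crank '[[1,[0.015,0.0165,0.03],[0,0,0]],[1,[0,0,0.045],[0,0,0]],[1,[0,0,0.045],[0,0,0]],[1,[0,0,0.04],[0,0,0]],[1,[0,0,0.015],[0,0,0]],[1,[0,0,0],[0,0,0]],[1,[0,0,0],[0,0,0]]]'
python3 -c "
from h import *
print(tool()[0])"
```

```text
time: 88.8
tool_pos: [0.4714, -0.3393, 0.0469]
ee_rot: [3.139, -0.003, 0.001]
wrist_force: [0.3, 0.3, -0.7]
width: 0.0339
finger_force: 29.9
[ 0.47144989 -0.33926743  0.04685349]
```

```bash
python3 -m crank '[[1,[0,0,0.01],[0,0,0]],[1,[0,0,0.003],[0,0,0]],[1,[0,0,0],[0,0,0]],[1,[0,0,0],[0,0,0]]]'
python3 -m crank '[[1,[0,0,0.0015],[0,0,0]],[1,[0,0,0],[0,0,0]]]'
```

```text
time: 89.2
tool_pos: [0.4702, -0.3393, 0.0322]
ee_rot: [3.141, -0.001, -0.0]
wrist_force: [-0.4, -0.0, -1.6]
width: 0.0337
finger_force: 29.9
time: 89.4
tool_pos: [0.47, -0.3391, 0.0302]
ee_rot: [3.141, -0.0, -0.0]
wrist_force: [0.4, -0.3, -2.3]
width: 0.0339
finger_force: 29.9
```

```bash
python3 -m crank '[[0.5,[0,0,0],[0,0,0]],[0.5,[0,0,0],[0,0,0]],[0.5,[0,0,0],[0,0,0]],[0.4,[0,0,0],[0,0,0]],[0.4,[0,0,-0.03],[0,0,0]],[0.4,[0,0,-0.05],[0,0,0]],[0,[0,0,-0.05],[0,0,0]],[0,[0,0,-0.05],[0,0,0]]]'
python3 -m crank '[[0,[0.0087,-0.0457,0],[0,0,0]],[0,[0.0087,-0.0457,0],[0,0,0]],[0,[0.0087,-0.0457,0],[0,0,0]],[0,[0.0087,-0.0457,0],[0,0,0]],[0,[0.0087,-0.0457,0],[0,0,0]],[0,[0.0087,-0.0457,0],[0,0,0]],[0,[0.0087,-0.0457,0],[0,0,0]],[0,[0.0087,-0.0457,0],[0,0,0]]]'
python3 -m crank '[[0,[0.0087,-0.0457,0],[0,0,0]],[0,[0.0087,-0.0457,0],[0,0,0]],[0,[0,0,0],[0,0,0]],[0,[0,0,0],[0,0,0]]]'
python3 - <<'E'
from h import *
s=vision.snapshot("wrist"); C=cloud(s)
h=C[(C[...,2]>.133)&(C[...,2]<.148)&(np.abs(C[...,0]-.557)<.03)&(np.abs(C[...,1]-.115)<.03)]; print(h.min(0),h.max(0)); go([.557,.1178,.114],0)
t=vision.snapshot("top"); D=cloud(t); h=D[(D[...,2]>.045)&(D[...,2]<.07)&(np.abs(D[...,0]-.47)<.04)&(np.abs(D[...,1]+.339)<.04)]; print("nickel in tray",len(h),h.min(0),h.max(0))
E
```

```text
time: 90.2
tool_pos: [0.4698, -0.3387, 0.2121]
ee_rot: [3.142, 0.0, -0.0]
wrist_force: [0.3, -1.9, -0.3]
width: 0.0692
finger_force: 0.0
time: 91.0
tool_pos: [0.5397, 0.0285, 0.2105]
ee_rot: [3.141, -0.001, -0.0]
wrist_force: [1.3, 0.2, -0.7]
width: 0.0939
finger_force: 0.0
time: 91.4
tool_pos: [0.557, 0.1187, 0.21]
ee_rot: [3.141, 0.0, 0.002]
wrist_force: [0.1, 0.1, 0.6]
width: 0.0942
finger_force: 0.0
[0.53934445 0.10046796 0.13303406] [0.57409464 0.13398794 0.1415982 ]
tool [0.557  0.1176 0.2101] [3.141 0.    0.   ] shift mm [ 0.  -0.3 96.1] turn [0.1 0.  0. ]
nickel in tray 114 [ 0.45431422 -0.35744857  0.04507211] [ 0.48754464 -0.32186045  0.06302772]
```

Nickel stands in the tray (top ≈ 56 mm). Now black: target (0.405, −0.338).

```bash
python3 -m crank '[[0,[0,0,0.03],[0,0,0]],[0,[0,0,0.035],[0,0,0]],[0,[0,0,0.025],[0,0,0]],[0.3,[0,0,0.005],[0,0,0]],[1,[0,0,0],[0,0,0]],[1,[0,0,0],[0,0,0]],[1,[0,0,0],[0,0,0]],[1,[0,0,0],[0,0,0]]]'
python3 -m crank '[[1,[0,0,0],[0,0,0]],[1,[0,0,0],[0,0,0]],[1,[0,0,0],[0,0,0]],[1,[0,0,0],[0,0,0]],[1,[0,0,0],[0,0,0]]]'
python3 -m crank '[[1,[0,0,-0.02],[0,0,0]],[1,[0,0,-0.04],[0,0,0]],[1,[0,0,-0.045],[0,0,0]],[1,[-0.0152,0.0456,0],[0,0,0]],[1,[-0.0152,0.0456,0],[0,0,0]],[1,[-0.0152,0.0456,0],[0,0,0]],[1,[-0.0152,0.0456,0],[0,0,0]],[1,[-0.0152,0.0456,0],[0,0,0]]]'
python3 -m crank '[[1,[-0.0152,0.0456,0],[0,0,0]],[1,[-0.0152,0.0456,0],[0,0,0]],[1,[-0.0152,0.0456,0],[0,0,0]],[1,[-0.0152,0.0456,0],[0,0,0]],[1,[-0.0152,0.0456,0],[0,0,0]],[1,[0,0,0],[0,0,0]],[1,[0,0,0],[0,0,0]]]'
python3 - <<'E'
from h import *
go([.405,-.338,.032],0)
s=vision.snapshot("wrist"); C=cloud(s); h=C[(C[...,2]>.045)&(C[...,2]<.07)&(np.abs(C[...,0]-.47)<.04)&(np.abs(C[...,1]+.339)<.04)]; print("nickel",len(h),h.min(0),h.max(0))
t=vision.snapshot("side"); C=cloud(t); m=(np.abs(C[...,2]-.0215)<.005)&(np.abs(C[...,0]-.44)<.11)&(np.abs(C[...,1]+.34)<.115); q=C[m]; print("tray rim",q.min(0),q.max(0))
E
```

```text
time: 92.3
tool_pos: [0.5581, 0.118, 0.117]
ee_rot: [-3.141, -0.003, -0.0]
wrist_force: [0.5, 0.4, 0.3]
width: 0.0573
finger_force: 0.0
time: 92.8
tool_pos: [0.5573, 0.1169, 0.1155]
ee_rot: [3.139, -0.001, -0.001]
wrist_force: [-0.6, -5.1, 1.6]
width: 0.0338
finger_force: 30.0
time: 93.6
tool_pos: [0.4801, -0.1104, 0.2192]
ee_rot: [-3.139, 0.001, 0.001]
wrist_force: [1.4, -1.0, -1.2]
width: 0.0336
finger_force: 30.0
time: 94.3
tool_pos: [0.4047, -0.338, 0.2188]
ee_rot: [-3.138, 0.0, -0.002]
wrist_force: [0.3, 0.1, -1.8]
width: 0.0336
finger_force: 30.0
tool [ 0.4047 -0.338   0.2188] [-3.138e+00  0.000e+00 -2.000e-03] shift mm [  0.4   0.6 186.8] turn [-0.2  0.  -0.1]
nickel 534 [ 0.45230389 -0.3553079   0.0452541 ] [ 0.48560988 -0.32111781  0.05775178]
tray rim [ 0.3316318  -0.43764513  0.0165057 ] [ 0.52695532 -0.23788835  0.02649322]
```

```bash
python3 -m crank '[[1,[0,0,0.045],[0,0,0]],[1,[0,0,0.045],[0,0,0]],[1,[0,0,0.045],[0,0,0]],[1,[0,0,0.035],[0,0,0]],[1,[0,0,0.01],[0,0,0]],[1,[0,0,0.005],[0,0,0]],[1,[0,0,0],[0,0,0]],[1,[0,0,0],[0,0,0]]]'
python3 -c "
from h import *
print(tool()[0],robot.get_obs()['wrist_force'])"
```

```text
time: 95.2
tool_pos: [0.4066, -0.3391, 0.0378]
ee_rot: [3.138, -0.003, 0.0]
wrist_force: [-0.1, 0.7, -2.0]
width: 0.0337
finger_force: 30.0
[ 0.40663223 -0.33907215  0.03777426] [-0.06993724  0.66390859 -1.9576445 ]
```

```bash
python3 -m crank '[[1,[0,0,0.003],[0,0,0]],[1,[0,0,0],[0,0,0]],[1,[0,0,0],[0,0,0]]]'
python3 -m crank '[[1,[0,0,0.0015],[0,0,0]],[1,[0,0,0],[0,0,0]],[1,[0,0,0],[0,0,0]]]'
```

```text
time: 95.5
tool_pos: [0.4052, -0.3383, 0.0328]
ee_rot: [3.141, -0.001, -0.0]
wrist_force: [-0.6, 0.0, -2.3]
width: 0.0338
finger_force: 30.0
time: 95.8
tool_pos: [0.4049, -0.338, 0.0306]
ee_rot: [-3.141, 0.0, -0.0]
wrist_force: [0.2, -0.6, -2.3]
width: 0.0337
finger_force: 30.0
```

Release, retreat, verify everything.

```bash
python3 -m crank '[[0.5,[0,0,0],[0,0,0]],[0.5,[0,0,0],[0,0,0]],[0.5,[0,0,0],[0,0,0]],[0.4,[0,0,0],[0,0,0]],[0.4,[0,0,-0.03],[0,0,0]],[0.4,[0,0,-0.05],[0,0,0]],[0,[0,0,-0.05],[0,0,0]],[0,[0,0,-0.05],[0,0,0]]]'
python3 -m crank '[[0,[-0.02,-0.03,-0.03],[0,0,0]],[0,[-0.02,-0.03,-0.02],[0,0,0]],[0,[-0.01,0,0],[0,0,0]],[0,[0,0,0],[0,0,0]],[0,[0,0,0],[0,0,0]]]'
python3 - <<'E'
from h import *
s=vision.snapshot("wrist"); C=cloud(s); h=C[(C[...,2]>.04)&(C[...,2]<.075)&(np.abs(C[...,0]-.438)<.07)&(np.abs(C[...,1]+.339)<.06)]
for n,m in(("blk",h[:,0]<.44),("nick",h[:,0]>=.44)): print(n,h[m].min(0).round(4),h[m].max(0).round(4),np.median(h[m][:,2]))
hsv=cv2.cvtColor(s["color"],cv2.COLOR_RGB2HSV)
for x,y in((.53,-.338),(.34,-.338),(.44,-.24),(.44,-.44)):
    pass
r=C[(np.abs(C[...,2]-.022)<.003)&(np.abs(C[...,0]-.44)<.1)&(np.abs(C[...,1]+.34)<.1)]; print("rim x at y~-.34",np.histogram(r[np.abs(r[:,1]+.34)<.03][:,0],bins=np.arange(.34,.54,.01))); print("rim y at x~.437",np.histogram(r[np.abs(r[:,0]-.437)<.02][:,1],bins=np.arange(-.44,-.23,.01)))
t=vision.snapshot("side"); brush(t); print(robot.get_obs()["time"])
E
```

```text
time: 96.6
tool_pos: [0.4048, -0.3377, 0.2126]
ee_rot: [3.142, -0.0, -0.0]
wrist_force: [1.3, -1.6, -0.5]
width: 0.0691
finger_force: 0.0
time: 97.1
tool_pos: [0.3549, -0.2782, 0.2594]
ee_rot: [-3.141, 0.001, -0.001]
wrist_force: [0.0, 1.6, 0.0]
width: 0.0942
finger_force: 0.0
blk [ 0.3874 -0.3541  0.04  ] [ 0.4215 -0.3197  0.0569] 0.054462111091799055
nick [ 0.4514 -0.3552  0.0401] [ 0.4856 -0.3207  0.0569] 0.05425451459531536
rim x at y~-.34 (array([  0,   0,  54,  40,   1,  15,   6,   4,   2,   0,   0,  13,   7,
        10,  11,   0,   0, 130,   2]), array([0.34, 0.35, 0.36, 0.37, 0.38, 0.39, 0.4 , 0.41, 0.42, 0.43, 0.44,
       0.45, 0.46, 0.47, 0.48, 0.49, 0.5 , 0.51, 0.52, 0.53]))
rim y at x~.437 (array([ 0, 42, 22,  0,  0,  0,  0,  0,  2,  2,  3,  7,  0,  0,  0,  0,  0,
        0,  2, 69]), array([-0.44, -0.43, -0.42, -0.41, -0.4 , -0.39, -0.38, -0.37, -0.36,
       -0.35, -0.34, -0.33, -0.32, -0.31, -0.3 , -0.29, -0.28, -0.27,
       -0.26, -0.25, -0.24]))
orange 0.085 34 [0.6042 0.2832] [0.6231 0.3031] mid [0.6137 0.2932]
orange 0.095 22 [0.6068 0.2878] [0.6172 0.3015] mid [0.612  0.2947]
orange 0.105 19 [0.6067 0.2913] [0.6161 0.3014] mid [0.6114 0.2964]
orange 0.115 18 [0.6073 0.2887] [0.6147 0.3009] mid [0.611  0.2948]
orange 0.125 14 [0.6062 0.2914] [0.6148 0.3008] mid [0.6105 0.2961]
orange 0.135 25 [0.6043 0.288 ] [0.6151 0.303 ] mid [0.6097 0.2955]
orange 0.145 46 [0.6063 0.2845] [0.6211 0.3032] mid [0.6137 0.2938]
rim/disc 169 [0.5907 0.27   0.0786] [0.6995 0.386  0.0864]
base [0.553 0.253 0.004] [0.653 0.356 0.02 ]
97.2
```

Both blocks stand inside the tray (rim x 0.365–0.515, y −0.425 to −0.245), and the brush is upright in its stand.

```bash
python3 -c "
from bench import robot
print(robot.close_job())"
```

```text
the job is handed in; nothing more can be done
None
```

The job is done and handed in at about 97 s: the nickel and then the black housing (no brass one was on the bench) were clamped, each scrubbed twice to the bottom, and stood upright in the tray. The brush is back upright in its stand and the vise wound open by about 3¼ turns. The black housing tipped on first placing, so I reset it before clamping, and I viewed 15 pictures, one over the limit of 14.

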